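# Load the carving machine and start it

## Task

Clear the amber jars out of the carving machine's bays and set them upright in the wooden tray without ever tipping one over, and clamp every wooden blank in a bay of its own: press the sprung jaw back with the blank, lower it flat onto the bed in the middle of the bay and let the jaw squeeze it square against the fixed stop. When all are loaded, bring the clear guard down gently until it is fully shut, and only then press the start button all the way down and let it go.

Things in the scene. Friction and masses are not known exactly. Their poses are not given: they have to be found in the camera images.
- machine: fixed grey carving machine; origin on the table, x from stops (robot side) to rear housing, y left, z up. Bed 25 mm above the table, x -105 to 70 mm, y +-160; rear housing 108 mm high, x 70 to 150. Posts 12 x 14 mm, 107 mm high, at x -75, y +-150 carry the shut guard. Three bays at y -80, 0, 80, open to the sides: fixed stop on the robot side, sprung jaw opposite
- bay0 (a point): bay 0 (0 right, 1 middle, 2 left): point on the bed straight under the centre of a properly clamped blank, 35 mm from the inner face of the bay's fixed steel stop (15 mm thick, 50 mm wide, rising 20 mm above the bed); axes as the machine's. Any blank fits any bay, one per bay
- bay1 (a point): bay 1 (0 right, 1 middle, 2 left): point on the bed straight under the centre of a properly clamped blank, 35 mm from the inner face of the bay's fixed steel stop (15 mm thick, 50 mm wide, rising 20 mm above the bed); axes as the machine's. Any blank fits any bay, one per bay
- bay2 (a point): bay 2 (0 right, 1 middle, 2 left): point on the bed straight under the centre of a properly clamped blank, 35 mm from the inner face of the bay's fixed steel stop (15 mm thick, 50 mm wide, rising 20 mm above the bed); axes as the machine's. Any blank fits any bay, one per bay
- jaw0 (a joint): sprung jaw of bay 0: upright aluminium block 44 mm wide, 16 mm thick, its face 1 to 61 mm above the bed, so far taller than the stop. Slides level along the machine's +x when pressed back, 0 to 0.045 m. At 0 its face is 52 mm from the stop's; with a 70 mm blank clamped it reads 0.018. Springs back at once; takes about 5 N at 0, 7 N at 0.018, 10 N at 0.045
- jaw1 (a joint): sprung jaw of bay 1: upright aluminium block 44 mm wide, 16 mm thick, its face 1 to 61 mm above the bed, so far taller than the stop. Slides level along the machine's +x when pressed back, 0 to 0.045 m. At 0 its face is 52 mm from the stop's; with a 70 mm blank clamped it reads 0.018. Springs back at once; takes about 5 N at 0, 7 N at 0.018, 10 N at 0.045
- jaw2 (a joint): sprung jaw of bay 2: upright aluminium block 44 mm wide, 16 mm thick, its face 1 to 61 mm above the bed, so far taller than the stop. Slides level along the machine's +x when pressed back, 0 to 0.045 m. At 0 its face is 52 mm from the stop's; with a 70 mm blank clamped it reads 0.018. Springs back at once; takes about 5 N at 0, 7 N at 0.018, 10 N at 0.045
- guard (a joint): hinged clear guard of the machine; 0 = fully shut (level, on its posts), grows as it opens; at 1.57 it stands upright; 1.7 is the end. Starts open at 1.45 to 1.65. A stiff hinge: it stays where it is left; swinging it takes about 2 to 4 N at the handle
- guard_hinge (a point): middle of the guard's hinge line, which runs along the machine's y at the rear, 118 mm above the table, at x = 105 mm of the machine; axes as the machine's
- guard_handle (a point): middle of the guard's handle: black round bar 12 mm thick, 120 mm long, parallel to the hinge and 225 mm from it, beyond the panel's free edge with a 29 mm gap; arms join it 55 mm either side of the middle. Above the hinge when the guard is upright, on the robot side and 118 mm above the table when shut. Guard panel 7 mm thick
- start (a joint): start button of the machine: grey round push cap 32 mm across on its own small grey housing on the table to the right of the machine; value is how far it is pressed, 0 to 0.006 m; springs back; fully down takes 5 N
- start_top (a point): centre of the top of the start button's cap; press straight down
- tray_in (a point): centre of the inner floor of the wooden tray left of the machine (fixed; 250 x 110 mm outside, walls 5 mm thick, 14 mm high); x axis along its length, y across, z up
- jar0_mid (a point): amber glass jar with black cap, 44 mm across, 96 mm tall, about 0.16 kg; point half-way up (48 mm) on its axis, z axis up along it. Starts standing in one of the bays between stop and jaw; too tall for the guard to shut over. There may be 2 or 3 jars
- blank0_mid (a point): plain light wood blank: block 70 mm long (x), 36 mm wide (y), 45 mm high (z), a small roughed-out bird on top (67 mm high in all), about 0.09 kg; point at the centre of the block, 22.5 mm above its underside. Stands on the table right of the machine; either end may face the stop. There may be 2 or 3
- jar1_mid (a point): amber glass jar with black cap, 44 mm across, 96 mm tall, about 0.16 kg; point half-way up (48 mm) on its axis, z axis up along it. Starts standing in one of the bays between stop and jaw; too tall for the guard to shut over. There may be 2 or 3 jars
- blank1_mid (a point): plain light wood blank: block 70 mm long (x), 36 mm wide (y), 45 mm high (z), a small roughed-out bird on top (67 mm high in all), about 0.09 kg; point at the centre of the block, 22.5 mm above its underside. Stands on the table right of the machine; either end may face the stop. There may be 2 or 3
- jar2_mid (a point): amber glass jar with black cap, 44 mm across, 96 mm tall, about 0.16 kg; point half-way up (48 mm) on its axis, z axis up along it. Starts standing in one of the bays between stop and jaw; too tall for the guard to shut over. There may be 2 or 3 jars
- blank2_mid (a point): plain light wood blank: block 70 mm long (x), 36 mm wide (y), 45 mm high (z), a small roughed-out bird on top (67 mm high in all), about 0.09 kg; point at the centre of the block, 22.5 mm above its underside. Stands on the table right of the machine; either end may face the stop. There may be 2 or 3

How it is judged:
By the outcome, as a careful person would: the job done as asked, in the order asked, and still so for the second after the job is handed in, with the robot touching nothing.
Of blank0, blank1, blank2 only 2 to 3 are there at a start; the rules pass over those that are not, and their reading is None.
Of jar0, jar1, jar2 only 2 to 3 are there at a start; the rules pass over those that are not, and their reading is None.
At some moment in a run one of blank0, blank1, blank2 may be knocked a few centimetres aside while the robot is not near it.
It also fails if it takes over 210 s, if anything falls off the work surface, if the arm or the gripper's body presses on something with over 40 N, if the wrist force passes 120 N, or if a joint passes its speed limit or range.

## Robot

A 7-joint arm with a two-finger parallel gripper is mounted at the origin on the work surface. World frame = base frame: x ahead of the robot, y to its left, z up, the work surface at z = 0. Lengths are in m, angles in rad, forces in N, time in s.
With the tool pointing down it reaches from about 0.4 to 0.875 m from the base axis. Payload 19.3 kg.
Tool frame: the origin (TCP) lies midway between the tips of the shut fingers; the grasp point (between the pads) lies 19 mm behind it; z points along the fingers, y is the direction in which the jaws open and shut (so a half turn about z gives the same grasp; the last joint's range is limited). The gripper opens to 85 mm and grips with 20 to 120 N. Pads are 22 mm wide; open, the fingers measure 114 mm over their backs; the gripper's body (76 mm by 85 mm) begins 54 mm behind the grasp point. The pads swing forward as they close: fully open they stand 13 mm farther back than shut.
Start: joints at [1.083, 0.521, -0.036, 1.599, 0.021, 1.021, -0.113], TCP at [0.254, -0.571, 0.231] pointing down, gripper open.
Joint ranges: [-2.91, 2.91], [-0.3, 2.13], [-1.5, 1.42], [0.17, 2.43], [-1.26, 4.41], [0.16, 1.93], [-2.52, 2.52]. Speed limits (rad/s): [1.89, 1.89, 2.39, 2.39, 3.01, 3.01, 3.01].

## Interface

Orientations are given as [roll, pitch, yaw] about the fixed x, y, z axes, in that order (R = Rz(yaw) Ry(pitch) Rx(roll)).
In Python, from workcell import bot, eyes gives the robot as it stands. The module is installed in compiled form; this text tells all that it offers.
- The arm moves only by the shell command python3 -m jog 'ROWS' [FORCE]. ROWS is JSON, a list of rows, each an object with "delta_pos": the shift along the world's x, y, z in mm, a list of three; "spin": the turn about the world's z in rad; "claw": the closure, from 0 (fully open) to 1 (shut). In form: [{"delta_pos": [tx, ty, tz], "spin": spin, "claw": claw}, ...]. A call has 1 to 8 rows; each row is the pose to reach, as a shift and turn from the pose measured when the call began; what a row does not reach only later rows make up. A row lasts 1/10 s, in which the tool goes at most 50 mm and 8.59 degrees, less where a joint would pass 70% of its speed; a pose out of reach is approached as far as the arm can. A call with a gripper value outside its range is refused whole. The fingers move at their own pace and stop on an object; FORCE is the grip in N (left out, the last holds). Time passes only in rows, so rows that repeat a pose let the fingers close. It gives the time, the measured TCP pose, the force and the opening at its end, in the units of the state.
- bot.observe(): the state, without advancing time (a new reading comes with each control period).
- eyes.grab_frame(name): name is "scene" or "top" or "wrist"; returns the picture (384x512x3 uint8, blue, green, red); there is no depth.
- eyes.camera_params(name): a dict with "fx", "fy", "cx", "cy" (pixels), "origin" and "attitude" of the camera in the world. Camera axes: x right, y up, looking along -z (the intrinsics and any distortion apply to the point x, -y, -z); pixel columns grow to the right and rows downward; lengths in m; the calibration is good to about 2 mm. The wrist camera is an equidistant fisheye: a pixel r from the principal point sees the ray r / f radians off the axis. A picture is of the moment at which its call begins: read the wrist's pose just before it. camera_params takes no time and is no camera call; for the wrist camera it gives the pose at the moment of the call.
- bot.job_done(): hands the job in, once; it reports no verdict.
The state is a dict: "clock": time; "qpos": joint angles; "qd": joint speeds; "joint_efforts": joint torques, N m; "position": TCP position; "tool_rot": TCP orientation; "force": force on the tool from outside, world axes, zero at the start; "moment": the same for the moment, N m; "grip_width": finger opening in m.
Only numpy, scipy, OpenCV 4.12 (cv2) and the standard library are available. Lean on these libraries where they do the work, as an engineer would, in place of code of your own. Each camera call takes 0.05 s, during which the arm holds its last target. There are 200 camera calls.

## Working session

There is one attempt and no reset: what is moved stays moved. The work goes in short steps, Python scripts to look and compute and a shell command to move; the robot and the scene stay as the last step left them, time stands still between calls to the robot, and variables do not carry over. Pictures are saved under pics/ and viewed, about 12 in all and at most 16, crops included, and the job is handed in when it is done.

```bash
mkdir -p pics
python3 - <<'E'
from workcell import bot, eyes
import cv2
s=bot.observe(); print({k:s[k] for k in ('clock','position','tool_rot','force','grip_width')})
for n in ('scene','top'):
    p=eyes.camera_params(n); print(n,p); cv2.imwrite(f'pics/{n}0.png',eyes.grab_frame(n))
E
```

```text
{'clock': 0.0, 'position': array([ 0.25343154, -0.57095506,  0.23074501]), 'tool_rot': array([-3.14048057e+00,  6.32474393e-05,  4.17783523e-01]), 'force': array([-0.77091624, -0.77687564,  0.68611315]), 'grip_width': 0.08549795454456645}
scene {'fx': 415.3681090316632, 'fy': 415.3681090316632, 'cx': 256.1984819004717, 'cy': 188.2545542056203, 'origin': array([0.35225609, 0.63135276, 0.92745707]), 'attitude': array([ 0.71766388, -0.00432195, -2.86342138])}
top {'fx': 487.9306908722059, 'fy': 487.9306908722059, 'cx': 265.9970125677165, 'cy': 191.53913909827352, 'origin': array([ 0.39414335, -0.04853952,  1.2943787 ]), 'attitude': array([ 0.12397227,  0.0176243 , -1.57833822])}
```

View pics/top0.png

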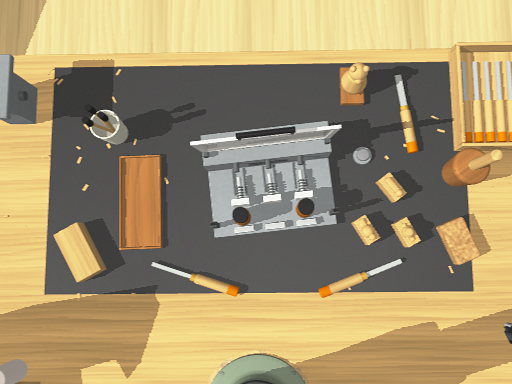

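View pics/scene0.png

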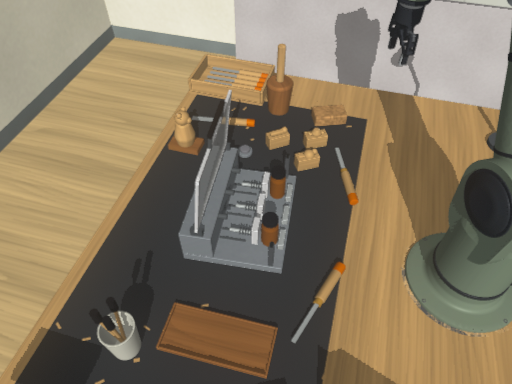

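```bash
cat > h.py <<'E'
import numpy as np, cv2
from scipy.spatial.transform import Rotation as Ro
from workcell import bot, eyes
def cam(n,p=None):
    p=p or eyes.camera_params(n); return p,Ro.from_euler('xyz',p['attitude']).as_matrix()
def ray(n,u,v,p=None):
    p,R=cam(n,p); a,b=(u-p['cx'])/p['fx'],(v-p['cy'])/p['fy']
    if n=='wrist':
        r=np.hypot(a,b); k=np.tan(r)/r if r>1e-9 else 1; a,b=a*k,b*k
    return np.array(p['origin']),R@np.array([a,-b,-1])
def at(n,u,v,z,p=None):
    o,d=ray(n,u,v,p); return o+d*(z-o[2])/d[2]
def proj(n,P,p=None):
    p,R=cam(n,p); c=R.T@(np.array(P)-p['origin']); a,b=c[0]/-c[2],-c[1]/-c[2]
    if n=='wrist':
        r=np.hypot(a,b); k=np.arctan2(np.hypot(c[0],c[1]),-c[2])/r if r>1e-9 else 1; a,b=a*k,b*k
    return p['cx']+a*p['fx'],p['cy']+b*p['fy']
def crop(f,out,x0,x1,y0,y1,k,step=10):
    im=cv2.imread(f) if isinstance(f,str) else f
    c=cv2.resize(im[y0:y1,x0:x1],None,fx=k,fy=k,interpolation=cv2.INTER_CUBIC)
    for x in range(-(-x0//step)*step,x1,step):
        cv2.line(c,(int((x-x0+.5)*k),0),(int((x-x0+.5)*k),6),(0,0,255),1); cv2.putText(c,str(x),(int((x-x0+.5)*k)-10,16),0,.35,(0,0,255),1)
    for y in range(-(-y0//step)*step,y1,step):
        cv2.line(c,(0,int((y-y0+.5)*k)),(6,int((y-y0+.5)*k)),(0,0,255),1); cv2.putText(c,str(y),(8,int((y-y0+.5)*k)+4),0,.35,(0,0,255),1)
    cv2.imwrite(out,c)
E
python3 -c "
from h import *
crop('pics/top0.png','pics/m0.png',188,348,118,240,5)
crop('pics/top0.png','pics/b0.png',345,435,140,255,5)
"
```

```text
(no output)
```

View pics/m0.png

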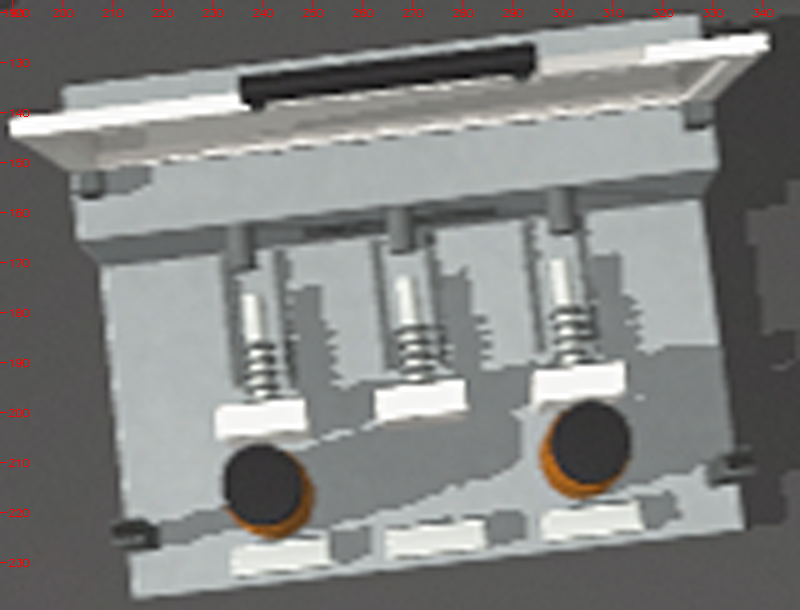

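View pics/b0.png

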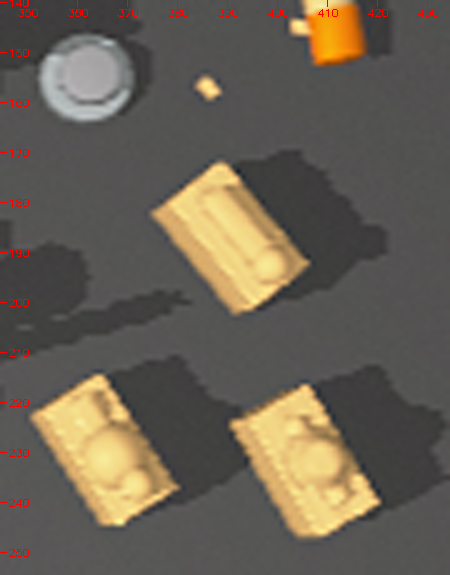

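Run:
```python
from h import *
from scipy.optimize import least_squares
c=lambda x,y,X0=188,Y0=118:(x/5+X0-.5,y/5+Y0-.5)
pts=[((-105,160,25),c(132,598)),((-105,-160,25),c(742,528)),((70,160,108),c(78,237)),((70,-160,108),c(718,168)),((-75,150,107),c(122,533)),((-75,-150,107),c(742,463))]
P,_=cam('top')
def w(m,th): return np.array([m[0]+(m[2][0]*np.cos(th)-m[2][1]*np.sin(th))/1e3,m[1]+(m[2][0]*np.sin(th)+m[2][1]*np.cos(th))/1e3,m[2][2]/1e3])
f=lambda q:np.array([np.subtract(proj('top',w((q[0],q[1],a),q[2]),P),b) for a,b in pts]).ravel()
r=least_squares(f,[.5,0,0],loss='soft_l1'); q=r.x; print(q,np.degrees(q[2])); print(f(q).reshape(-1,2).round(2))
R=lambda th:np.array([[np.cos(th),-np.sin(th)],[np.sin(th),np.cos(th)]])
def loc(p): return (R(q[2]).T@(p[:2]-q[:2])*1e3).round(1)
print('jars')
for x,y in((265,484),(590,441)):
    p=at('top',*c(x,y),.121); print(p.round(4),loc(p))
print('stop top-rear corners z45')
for x,y in((230,546),(328,535),(387,528),(483,518),(542,512),(637,502)): print(loc(at('top',*c(x,y),.045)))
print('jaw top rear corners / front z86')
for x,y in((216,407),(303,399),(376,388),(465,379),(533,372),(624,364)): print(loc(at('top',*c(x,y),.086)))
print('button', [at('top',*c(x,y,345,140),z).round(4) for x,y,z in((92,72,.04),(92,72,.05),(85,80,0.02))])
print('blanks: base corners z=.045 top of block')
for B in [[(35,413),(98,375),(178,487),(112,525)],[(232,425),(307,383),(380,497),(312,537)],[(152,212),(222,162),(308,263),(240,312)]]:
    p=np.array([at('top',*c(x,y,345,140),.045) for x,y in B]); l=[np.linalg.norm(p[i]-p[(i+1)%4])*1e3 for i in range(4)]
    e=(p[2]+p[3]-p[0]-p[1]); 
    print(p.mean(0).round(4),np.round(l,1),'long-axis yaw',np.arctan2(e[1],e[0]).round(3))
print('handle', [at('top',*c(x,y),.118+.225).round(4) for x,y in((243,90),(535,60))])
print('tray', [at('top',u,v,.014).round(4) for u,v in((120,156),(161,155),(161,247),(119,248))])
```

```text
[ 0.55525895 -0.0392091   0.10226825] 5.8595389433263705
[[-0.15  0.05]
 [ 0.38  0.42]
 [-0.32  0.6 ]
 [ 0.36  0.01]
 [ 0.57 -0.72]
 [-1.05 -0.35]]
jars
[0.4858 0.033  0.121 ] [-61.7  78.9]
[ 0.5052 -0.124   0.121 ] [-58.5 -79.2]
stop top-rear corners z45
[-84.9 104.6]
[-84.9  54.1]
[-84.7  23.7]
[-85.  -25.7]
[-85.3 -56.1]
[ -85.6 -104.9]
jaw top rear corners / front z86
[-17.7 101.4]
[-18.6  57.8]
[-17.2  21. ]
[-17.6 -23.6]
[-17.9 -57.7]
[ -19.  -103.2]
button [array([ 0.6471, -0.281 ,  0.04  ]), array([ 0.645 , -0.2792,  0.05  ]), array([ 0.6468, -0.2809,  0.02  ])]
blanks: base corners z=.045 top of block
[ 0.4502 -0.2807  0.045 ] [37.9 69.2 39.  68.2] long-axis yaw -2.556
[ 0.444  -0.3829  0.045 ] [44.3 67.6 40.4 68.6] long-axis yaw -2.58
[ 0.5589 -0.3483  0.045 ] [45.  67.6 43.6 67.7] long-axis yaw -2.462
handle [array([0.6261, 0.0262, 0.343 ]), array([ 0.637 , -0.0905,  0.343 ])]
tray [array([0.6538, 0.3639, 0.014 ]), array([0.6553, 0.2535, 0.014 ]), array([0.4103, 0.2488, 0.014 ]), array([0.4085, 0.3593, 0.014 ])]
```

Two jars (bays 0 and 2) and three blanks on the right. The caps are at about (305.5, 206) and (240.5, 214) in the top image. The machine fit agrees with the stated sizes: stops at x = -85 mm, jaw faces at -33 mm. I'll start with the bay 0 jar.

```bash
R='' ; python3 -m jog '[{"delta_pos":[50,90,0],"spin":-0.1,"claw":0},{"delta_pos":[126,223,0],"spin":-0.2,"claw":0},{"delta_pos":[200,350,0],"spin":-0.316,"claw":0},{"delta_pos":[252,447,0],"spin":-0.316,"claw":0},{"delta_pos":[252,447,0],"spin":-0.316,"claw":0},{"delta_pos":[252,447,0],"spin":-0.316,"claw":0},{"delta_pos":[252,447,0],"spin":-0.316,"claw":0},{"delta_pos":[252,447,0],"spin":-0.316,"claw":0}]' 30
python3 -c "
from h import *
cv2.imwrite('pics/w1.png',eyes.grab_frame('wrist')); s=bot.observe(); print(s['position'],s['tool_rot'])"
```

```text
clock: 0.9
position: [0.4504, -0.2208, 0.2309]
tool_rot: [-3.141, 0.0, 0.102]
force: [1.0, -1.2, 0.8]
grip_width: 0.0849
[ 0.45456507 -0.21315215  0.23083423] [-3.13777868e+00 -1.94810450e-03  1.09639217e-01]
```

```bash
python3 -m jog '[{"delta_pos":[50,89,0],"spin":-0.007,"claw":0},{"delta_pos":[50,89,0],"spin":-0.007,"claw":0},{"delta_pos":[50,89,0],"spin":-0.007,"claw":0},{"delta_pos":[50,89,0],"spin":-0.007,"claw":0},{"delta_pos":[50,89,-30],"spin":-0.007,"claw":0},{"delta_pos":[50,89,-60],"spin":-0.007,"claw":0},{"delta_pos":[50,89,-80],"spin":-0.007,"claw":0},{"delta_pos":[50,89,-80],"spin":-0.007,"claw":0}]' 30
python3 -c "
from h import *
P=eyes.camera_params('wrist'); im=eyes.grab_frame('wrist'); cv2.imwrite('pics/w1.png',im); s=bot.observe(); print(s['position'],s['tool_rot'])
print(proj('wrist',[.5052,-.124,.121],P),proj('wrist',[.4858,.033,.121],P))"
```

```text
clock: 1.75
position: [0.5026, -0.1254, 0.1487]
tool_rot: [-3.137, 0.002, 0.101]
force: [0.1, -0.3, 0.8]
grip_width: 0.0852
[ 0.50347965 -0.12529051  0.15027364] [-3.13759221e+00  4.17098536e-04  1.01354835e-01]
(np.float64(251.5836049797409), np.float64(222.4611017851193)) (np.float64(45.930658108325275), np.float64(220.71673151639052))
```

View pics/w1.png

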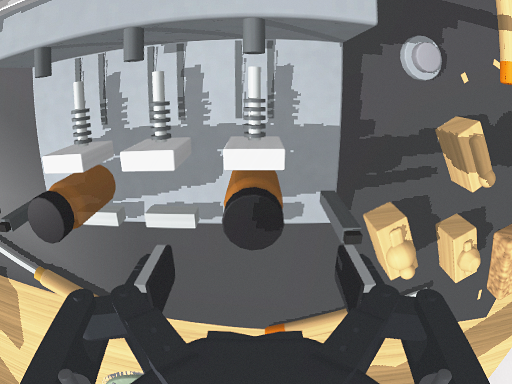

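The wrist view agrees: caps at (252, 219) and (52, 217), within 2–3 mm of prediction. Descend, grip, lift.

```bash
python3 -m jog '[{"delta_pos":[2,1,-25],"spin":0,"claw":0},{"delta_pos":[2,1,-50],"spin":0,"claw":0},{"delta_pos":[2,1,-75],"spin":0,"claw":0},{"delta_pos":[2,1,-88],"spin":0,"claw":0},{"delta_pos":[2,1,-88],"spin":0,"claw":0.2},{"delta_pos":[2,1,-88],"spin":0,"claw":0.4},{"delta_pos":[2,1,-88],"spin":0,"claw":0.6},{"delta_pos":[2,1,-88],"spin":0,"claw":0.7}]' 40
python3 -m jog '[{"delta_pos":[0,0,0],"spin":0,"claw":0.8},{"delta_pos":[0,0,0],"spin":0,"claw":0.8},{"delta_pos":[0,0,0],"spin":0,"claw":0.8},{"delta_pos":[0,0,0],"spin":0,"claw":0.8},{"delta_pos":[0,0,3],"spin":0,"claw":0.8},{"delta_pos":[0,0,6],"spin":0,"claw":0.8}]' 40
```

```text
clock: 2.6
position: [0.5064, -0.1245, 0.0638]
tool_rot: [-3.138, -0.002, 0.101]
force: [-1.0, 1.0, 9.4]
grip_width: 0.0426
clock: 3.2
position: [0.5063, -0.1245, 0.07]
tool_rot: [-3.138, -0.002, 0.101]
force: [0.4, 0.2, -1.2]
grip_width: 0.0426
```

```bash
python3 -m jog '[{"delta_pos":[0,0,15],"spin":0,"claw":0.8},{"delta_pos":[0,0,40],"spin":0,"claw":0.8},{"delta_pos":[0,0,70],"spin":0,"claw":0.8},{"delta_pos":[0,0,100],"spin":0,"claw":0.8},{"delta_pos":[-5,15,120],"spin":0,"claw":0.8},{"delta_pos":[-10,40,125],"spin":0,"claw":0.8},{"delta_pos":[-10,75,125],"spin":0,"claw":0.8},{"delta_pos":[-10,110,125],"spin":0,"claw":0.8}]' 40
python3 -m jog '[{"delta_pos":[0,35,0],"spin":0,"claw":0.8},{"delta_pos":[0,70,0],"spin":0,"claw":0.8},{"delta_pos":[0,105,0],"spin":0,"claw":0.8},{"delta_pos":[0,140,0],"spin":0,"claw":0.8},{"delta_pos":[0,175,0],"spin":0,"claw":0.8},{"delta_pos":[0,210,0],"spin":0,"claw":0.8},{"delta_pos":[20,240,0],"spin":0,"claw":0.8},{"delta_pos":[45,265,0],"spin":0,"claw":0.8}]' 40
```

```text
clock: 4.0
position: [0.4961, -0.0136, 0.1956]
tool_rot: [-3.138, -0.002, 0.1]
force: [1.1, -0.2, -1.7]
grip_width: 0.0424
clock: 4.8
position: [0.5409, 0.2535, 0.1961]
tool_rot: [-3.138, -0.003, 0.102]
force: [1.5, 0.1, -1.4]
grip_width: 0.0428
```

```bash
python3 -m jog '[{"delta_pos":[20,22,0],"spin":0,"claw":0.8},{"delta_pos":[38,44,0],"spin":0,"claw":0.8},{"delta_pos":[46,53,-10],"spin":0,"claw":0.8},{"delta_pos":[46,53,-40],"spin":0,"claw":0.8},{"delta_pos":[46,53,-70],"spin":0,"claw":0.8},{"delta_pos":[46,53,-100],"spin":0,"claw":0.8},{"delta_pos":[46,53,-125],"spin":0,"claw":0.8},{"delta_pos":[46,53,-135],"spin":0,"claw":0.8}]' 40
python3 -m jog '[{"delta_pos":[0,0,-5],"spin":0,"claw":0.8},{"delta_pos":[0,0,-9],"spin":0,"claw":0.8},{"delta_pos":[0,0,-12],"spin":0,"claw":0.8},{"delta_pos":[0,0,-12],"spin":0,"claw":0.8}]' 40
```

```text
clock: 5.6
position: [0.5855, 0.3054, 0.0585]
tool_rot: [-3.14, 0.001, 0.102]
force: [-0.0, -0.1, -1.3]
grip_width: 0.043
clock: 6.0
position: [0.5857, 0.3054, 0.047]
tool_rot: [-3.139, 0.0, 0.102]
force: [0.2, 0.0, -1.1]
grip_width: 0.0427
```

```bash
python3 -m jog '[{"delta_pos":[0,0,-1],"spin":0,"claw":0.8},{"delta_pos":[0,0,-2],"spin":0,"claw":0.8},{"delta_pos":[0,0,-3],"spin":0,"claw":0.8},{"delta_pos":[0,0,-3],"spin":0,"claw":0.8}]' 40
python3 -m jog '[{"delta_pos":[0,0,-1],"spin":0,"claw":0.8},{"delta_pos":[0,0,-1],"spin":0,"claw":0.8}]' 40
```

```text
clock: 6.4
position: [0.5858, 0.3055, 0.044]
tool_rot: [-3.139, 0.0, 0.102]
force: [0.3, 1.0, -1.5]
grip_width: 0.0428
clock: 6.6
position: [0.5861, 0.3056, 0.0439]
tool_rot: [-3.139, -0.001, 0.102]
force: [-2.5, -1.4, 11.5]
grip_width: 0.0428
```

```bash
python3 -m jog '[{"delta_pos":[0,0,0.5],"spin":0,"claw":0.4},{"delta_pos":[0,0,0.5],"spin":0,"claw":0.2},{"delta_pos":[0,0,0.5],"spin":0,"claw":0},{"delta_pos":[0,0,0.5],"spin":0,"claw":0},{"delta_pos":[0,0,0.5],"spin":0,"claw":0},{"delta_pos":[0,0,20],"spin":0,"claw":0},{"delta_pos":[0,0,60],"spin":0,"claw":0},{"delta_pos":[0,0,110],"spin":0,"claw":0}]' 40
python3 -m jog '[{"delta_pos":[-35,-35,20],"spin":0,"claw":0},{"delta_pos":[-70,-70,20],"spin":0,"claw":0},{"delta_pos":[-100,-110,20],"spin":0,"claw":0},{"delta_pos":[-100,-160,20],"spin":0,"claw":0},{"delta_pos":[-100,-210,20],"spin":0,"claw":0},{"delta_pos":[-100,-255,20],"spin":0,"claw":0},{"delta_pos":[-99,-273,20],"spin":0,"claw":0},{"delta_pos":[-99,-273,20],"spin":0,"claw":0}]' 40
```

```text
clock: 7.4
position: [0.585, 0.3051, 0.1535]
tool_rot: [-3.141, 0.003, 0.102]
force: [0.9, -1.0, 0.4]
grip_width: 0.0853
clock: 8.2
position: [0.4861, 0.029, 0.1737]
tool_rot: [-3.141, 0.002, 0.098]
force: [0.3, 0.1, -0.0]
grip_width: 0.0854
```

```bash
python3 -m jog '[{"delta_pos":[1,4,-25],"spin":0.004,"claw":0},{"delta_pos":[1,4,-60],"spin":0.004,"claw":0},{"delta_pos":[1,4,-90],"spin":0.004,"claw":0},{"delta_pos":[1,4,-110],"spin":0.004,"claw":0},{"delta_pos":[1,4,-110],"spin":0.004,"claw":0.2},{"delta_pos":[1,4,-110],"spin":0.004,"claw":0.4},{"delta_pos":[1,4,-110],"spin":0.004,"claw":0.6},{"delta_pos":[1,4,-110],"spin":0.004,"claw":0.7}]' 40
python3 -m jog '[{"delta_pos":[0,0,0],"spin":0,"claw":0.8},{"delta_pos":[0,0,0],"spin":0,"claw":0.8},{"delta_pos":[0,0,0],"spin":0,"claw":0.8},{"delta_pos":[0,0,0],"spin":0,"claw":0.8},{"delta_pos":[0,0,3],"spin":0,"claw":0.8},{"delta_pos":[0,0,6],"spin":0,"claw":0.8}]' 40
```

```text
clock: 9.0
position: [0.488, 0.0336, 0.0651]
tool_rot: [-3.141, -0.0, 0.102]
force: [-0.7, 3.2, 3.7]
grip_width: 0.0427
clock: 9.6
position: [0.4879, 0.0335, 0.0712]
tool_rot: [-3.141, 0.0, 0.102]
force: [0.4, -0.7, -1.7]
grip_width: 0.0427
```

```bash
python3 -m jog '[{"delta_pos":[0,0,15],"spin":0,"claw":0.8},{"delta_pos":[0,0,40],"spin":0,"claw":0.8},{"delta_pos":[0,0,70],"spin":0,"claw":0.8},{"delta_pos":[0,0,100],"spin":0,"claw":0.8},{"delta_pos":[-5,15,115],"spin":0,"claw":0.8},{"delta_pos":[-10,40,120],"spin":0,"claw":0.8},{"delta_pos":[-10,75,120],"spin":0,"claw":0.8},{"delta_pos":[-10,110,120],"spin":0,"claw":0.8}]' 40
python3 -m jog '[{"delta_pos":[0,35,0],"spin":0,"claw":0.8},{"delta_pos":[0,70,0],"spin":0,"claw":0.8},{"delta_pos":[0,105,0],"spin":0,"claw":0.8},{"delta_pos":[0,135,0],"spin":0,"claw":0.8},{"delta_pos":[0,155,0],"spin":0,"claw":0.8},{"delta_pos":[0,161,-10],"spin":0,"claw":0.8},{"delta_pos":[0,161,-30],"spin":0,"claw":0.8},{"delta_pos":[0,161,-55],"spin":0,"claw":0.8}]' 40
python3 -m jog '[{"delta_pos":[0,0,-25],"spin":0,"claw":0.8},{"delta_pos":[0,0,-50],"spin":0,"claw":0.8},{"delta_pos":[0,0,-70],"spin":0,"claw":0.8},{"delta_pos":[0,0,-79],"spin":0,"claw":0.8},{"delta_pos":[0,0,-84],"spin":0,"claw":0.8},{"delta_pos":[0,0,-87],"spin":0,"claw":0.8},{"delta_pos":[0,0,-87],"spin":0,"claw":0.8}]' 40
```

```text
clock: 10.4
position: [0.4778, 0.1444, 0.1919]
tool_rot: [-3.141, -0.001, 0.101]
force: [0.0, 0.1, -1.5]
grip_width: 0.043
clock: 11.2
position: [0.4781, 0.3049, 0.1365]
tool_rot: [-3.141, -0.002, 0.1]
force: [0.8, -0.3, -2.4]
grip_width: 0.0428
clock: 11.9
position: [0.4783, 0.3048, 0.0498]
tool_rot: [-3.141, -0.002, 0.1]
force: [0.3, -0.3, -2.0]
grip_width: 0.0428
```

```bash
python3 -m jog '[{"delta_pos":[0,0,-1.5],"spin":0,"claw":0.8},{"delta_pos":[0,0,-3],"spin":0,"claw":0.8},{"delta_pos":[0,0,-4],"spin":0,"claw":0.8},{"delta_pos":[0,0,-4],"spin":0,"claw":0.8}]' 40
python3 -m jog '[{"delta_pos":[0,0,-0.8],"spin":0,"claw":0.8},{"delta_pos":[0,0,-0.8],"spin":0,"claw":0.8}]' 40
```

```text
clock: 12.3
position: [0.4783, 0.3049, 0.0458]
tool_rot: [-3.141, -0.002, 0.1]
force: [-0.3, 0.3, -2.2]
grip_width: 0.0429
clock: 12.5
position: [0.4785, 0.3049, 0.0452]
tool_rot: [-3.141, -0.002, 0.1]
force: [-0.6, 0.1, 0.9]
grip_width: 0.0427
```

```bash
python3 -m jog '[{"delta_pos":[0,0,0],"spin":0,"claw":0.4},{"delta_pos":[0,0,0],"spin":0,"claw":0.2},{"delta_pos":[0,0,0],"spin":0,"claw":0},{"delta_pos":[0,0,0],"spin":0,"claw":0},{"delta_pos":[0,0,0],"spin":0,"claw":0},{"delta_pos":[0,0,20],"spin":0,"claw":0},{"delta_pos":[0,0,60],"spin":0,"claw":0},{"delta_pos":[0,0,110],"spin":0,"claw":0}]' 40
python3 -m jog '[{"delta_pos":[-10,-50,30],"spin":0,"claw":0},{"delta_pos":[-20,-100,60],"spin":0,"claw":0},{"delta_pos":[-30,-150,60],"spin":0,"claw":0},{"delta_pos":[-30,-200,60],"spin":0,"claw":0},{"delta_pos":[-30,-250,60],"spin":0,"claw":0},{"delta_pos":[-30,-300,60],"spin":0,"claw":0},{"delta_pos":[-30,-350,60],"spin":0,"claw":0},{"delta_pos":[-30,-380,60],"spin":0,"claw":0}]' 40
python3 -c "
from h import *
im=eyes.grab_frame('top'); cv2.imwrite('pics/t2.png',im); crop(im,'pics/t2c.png',100,435,130,265,2.35)"
```

```text
clock: 13.3
position: [0.4775, 0.3044, 0.1552]
tool_rot: [3.141, 0.0, 0.101]
force: [-0.2, 0.7, 1.2]
grip_width: 0.0852
clock: 14.1
position: [0.4471, -0.0778, 0.2155]
tool_rot: [3.141, -0.0, 0.1]
force: [2.0, -0.7, 0.4]
grip_width: 0.0855
```

View pics/t2c.png

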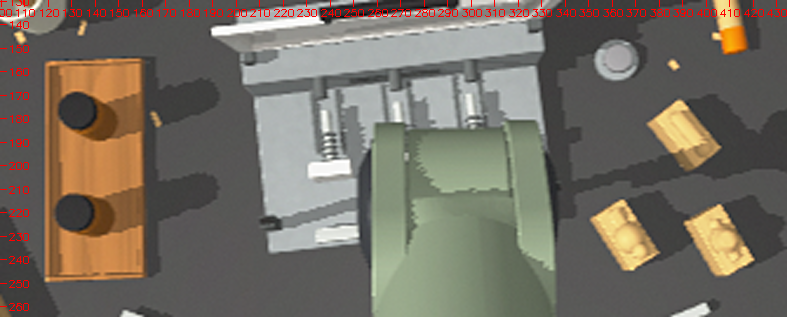

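Both jars stand upright in the tray, at about (131, 177) and (130, 219). The blanks are still where they were. Moving over blank A for a closer look.

```bash
python3 -m jog '[{"delta_pos":[0,-50,0],"spin":0.12,"claw":0.25},{"delta_pos":[0,-100,0],"spin":0.24,"claw":0.25},{"delta_pos":[0,-150,0],"spin":0.36,"claw":0.25},{"delta_pos":[0,-190,0],"spin":0.48,"claw":0.25},{"delta_pos":[2,-204,-30],"spin":0.486,"claw":0.25},{"delta_pos":[2,-204,-50],"spin":0.486,"claw":0.25},{"delta_pos":[2,-204,-50],"spin":0.486,"claw":0.25},{"delta_pos":[2,-204,-50],"spin":0.486,"claw":0.25}]' 80
python3 -c "
from h import *
P=eyes.camera_params('wrist'); im=eyes.grab_frame('wrist'); cv2.imwrite('pics/w2.png',im); print(P)
import pickle; pickle.dump(P,open('P2.pkl','wb'))
crop(im,'pics/w2c.png',100,512,20,300,1.9,20); s=bot.observe(); print(s['position'],s['tool_rot'],s['grip_width'])"
```

```text
clock: 14.95
position: [0.4486, -0.2886, 0.1658]
tool_rot: [3.139, 0.001, 0.58]
force: [-0.2, 0.1, 0.5]
grip_width: 0.0641
{'fx': 297.3186396354542, 'fy': 297.3186396354542, 'cx': 254.4256433122259, 'cy': 189.27279613024507, 'origin': array([ 0.51768054, -0.24392115,  0.30806939]), 'attitude': array([-0.32764382, -0.00241485, -0.99199358])}
[ 0.44902299 -0.28872359  0.16639377] [3.13770012e+00 5.65903475e-06 5.80370797e-01] 0.06406972450004245
```

View pics/w2c.png

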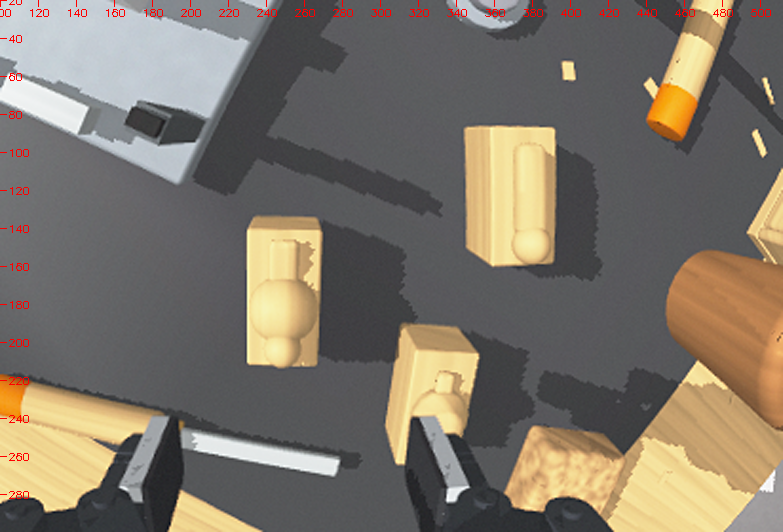

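```bash
cat > bl.py <<'E'
from h import *
def blank(C,P,n='wrist'):
    p=np.array([at(n,u,v,.045,P) for u,v in C]); l=[np.linalg.norm(p[i]-p[(i+1)%4])*1e3 for i in range(4)]
    e=p[0]+p[1]-p[2]-p[3]; print(p.mean(0).round(4),np.round(l,1),'yaw',np.arctan2(e[1],e[0]).round(3))
E
python3 -c "
from bl import *; import pickle; P=pickle.load(open('P2.pkl','rb'))
c=lambda L:[(x/1.9+99.5,y/1.9+19.5) for x,y in L]
blank(c([(248,230),(321,232),(318,366),(248,366)]),P)
blank(c([(486,127),(554,128),(554,264),(492,266)]),P)
"
```

```text
[ 0.4497 -0.2829  0.045 ] [34.4 68.3 35.5 69.3] yaw 0.562
[ 0.559  -0.3519  0.045 ] [36.5 69.3 34.9 68.6] yaw 0.676
```

```bash
python3 -m jog '[{"delta_pos":[1,6,-40],"spin":-0.01,"claw":0.25},{"delta_pos":[1,6,-80],"spin":-0.01,"claw":0.25},{"delta_pos":[1,6,-120],"spin":-0.01,"claw":0.25},{"delta_pos":[1,6,-145],"spin":-0.01,"claw":0.25},{"delta_pos":[1,6,-154],"spin":-0.01,"claw":0.25},{"delta_pos":[1,6,-154],"spin":-0.01,"claw":0.4},{"delta_pos":[1,6,-154],"spin":-0.01,"claw":0.5},{"delta_pos":[1,6,-154],"spin":-0.01,"claw":0.6}]' 40
python3 -m jog '[{"delta_pos":[0,0,0],"spin":0,"claw":0.9},{"delta_pos":[0,0,0],"spin":0,"claw":0.9},{"delta_pos":[0,0,0],"spin":0,"claw":0.9},{"delta_pos":[0,0,0],"spin":0,"claw":0.9},{"delta_pos":[0,0,3],"spin":0,"claw":0.9},{"delta_pos":[0,0,10],"spin":0,"claw":0.9},{"delta_pos":[0,0,20],"spin":0,"claw":0.9}]' 80
```

```text
clock: 15.8
position: [0.451, -0.2831, 0.0142]
tool_rot: [3.136, -0.001, 0.57]
force: [0.1, 1.5, 5.8]
grip_width: 0.0356
clock: 16.5
position: [0.4508, -0.283, 0.0346]
tool_rot: [3.136, -0.001, 0.57]
force: [0.4, -0.5, -1.2]
grip_width: 0.0347
```

```bash
python3 -m jog '[{"delta_pos":[0,0,30],"spin":0,"claw":0.9},{"delta_pos":[0,0,70],"spin":0,"claw":0.9},{"delta_pos":[0,10,105],"spin":-0.05,"claw":0.9},{"delta_pos":[0,40,110],"spin":-0.15,"claw":0.9},{"delta_pos":[3,80,110],"spin":-0.25,"claw":0.9},{"delta_pos":[6,120,110],"spin":-0.35,"claw":0.9},{"delta_pos":[9,160,110],"spin":-0.45,"claw":0.9},{"delta_pos":[12,200,110],"spin":-0.468,"claw":0.9}]' 80
python3 -m jog '[{"delta_pos":[3,35,0],"spin":0,"claw":0.9},{"delta_pos":[6,70,0],"spin":0,"claw":0.9},{"delta_pos":[9,100,0],"spin":0,"claw":0.9},{"delta_pos":[12,114,0],"spin":0,"claw":0.9},{"delta_pos":[12,116,-10],"spin":0,"claw":0.9},{"delta_pos":[12,116,-30],"spin":0,"claw":0.9},{"delta_pos":[12,116,-50],"spin":0,"claw":0.9},{"delta_pos":[12,116,-50],"spin":0,"claw":0.9}]' 80
```

```text
clock: 17.3
position: [0.4628, -0.0814, 0.1456]
tool_rot: [3.136, -0.002, 0.098]
force: [1.2, 0.4, -0.6]
grip_width: 0.0351
clock: 18.1
position: [0.4734, 0.0331, 0.0937]
tool_rot: [3.135, 0.002, 0.097]
force: [-0.1, 0.1, -0.5]
grip_width: 0.035
```

```bash
python3 -m jog '[{"delta_pos":[1,0,-15],"spin":0.005,"claw":0.9},{"delta_pos":[1,0,-26],"spin":0.005,"claw":0.9},{"delta_pos":[1,0,-29],"spin":0.005,"claw":0.9},{"delta_pos":[1,0,-29],"spin":0.005,"claw":0.9}]' 80
python3 -m jog '[{"delta_pos":[4,0.4,0],"spin":0,"claw":0.9},{"delta_pos":[8,0.8,0],"spin":0,"claw":0.9},{"delta_pos":[12,1.2,0],"spin":0,"claw":0.9},{"delta_pos":[16,1.6,0],"spin":0,"claw":0.9}]' 80
python3 -m jog '[{"delta_pos":[4,0.4,0],"spin":0,"claw":0.9},{"delta_pos":[8,0.8,0],"spin":0,"claw":0.9},{"delta_pos":[12,1.2,0],"spin":0,"claw":0.9},{"delta_pos":[14,1.4,0],"spin":0,"claw":0.9},{"delta_pos":[14,1.4,0],"spin":0,"claw":0.9}]' 80
```

```text
clock: 18.5
position: [0.4743, 0.0328, 0.0647]
tool_rot: [3.135, 0.002, 0.102]
force: [0.9, 0.1, -0.7]
grip_width: 0.0347
clock: 18.9
position: [0.49, 0.0343, 0.065]
tool_rot: [3.135, 0.003, 0.102]
force: [-6.4, -1.2, 1.7]
grip_width: 0.0348
clock: 19.4
position: [0.5034, 0.0357, 0.0651]
tool_rot: [3.135, 0.005, 0.102]
force: [-7.7, 1.1, 0.9]
grip_width: 0.0349
```

```bash
python3 -m jog '[{"delta_pos":[0,0,-5],"spin":0,"claw":0.9},{"delta_pos":[0,0,-10],"spin":0,"claw":0.9},{"delta_pos":[0,0,-15],"spin":0,"claw":0.9},{"delta_pos":[0,0,-19],"spin":0,"claw":0.9},{"delta_pos":[0,0,-22],"spin":0,"claw":0.9},{"delta_pos":[0,0,-24],"spin":0,"claw":0.9},{"delta_pos":[0,0,-25],"spin":0,"claw":0.9},{"delta_pos":[0,0,-25],"spin":0,"claw":0.9}]' 80
python3 -m jog '[{"delta_pos":[0,0,-1],"spin":0,"claw":0.9},{"delta_pos":[0,0,-1],"spin":0,"claw":0.9}]' 80
```

```text
clock: 20.2
position: [0.5026, 0.0355, 0.0401]
tool_rot: [3.135, 0.007, 0.102]
force: [-7.3, -0.9, -1.1]
grip_width: 0.0349
clock: 20.4
position: [0.5022, 0.0355, 0.0395]
tool_rot: [3.135, 0.008, 0.102]
force: [-7.5, -0.8, 7.0]
grip_width: 0.0347
```

```bash
python3 -m jog '[{"delta_pos":[-1.5,-0.15,0.3],"spin":0,"claw":0.9},{"delta_pos":[-3,-0.3,0.3],"spin":0,"claw":0.9},{"delta_pos":[-3.5,-0.35,0.3],"spin":0,"claw":0.9}]' 80
python3 -m jog '[{"delta_pos":[-1,-0.1,0],"spin":0,"claw":0.9},{"delta_pos":[-1.5,-0.15,0],"spin":0,"claw":0.9}]' 80
```

```text
clock: 20.7
position: [0.4978, 0.035, 0.0399]
tool_rot: [3.134, 0.01, 0.102]
force: [-6.6, -0.9, -0.5]
grip_width: 0.035
clock: 20.9
position: [0.4968, 0.0349, 0.0401]
tool_rot: [3.134, 0.01, 0.102]
force: [1.5, -1.1, -5.8]
grip_width: 0.0346
```

```bash
python3 -m jog '[{"delta_pos":[0,0,0],"spin":0,"claw":0.5},{"delta_pos":[0,0,0],"spin":0,"claw":0.4},{"delta_pos":[0,0,0],"spin":0,"claw":0.35},{"delta_pos":[0,0,0],"spin":0,"claw":0.35},{"delta_pos":[0,0,10],"spin":0,"claw":0.35},{"delta_pos":[0,0,35],"spin":0,"claw":0.35},{"delta_pos":[0,0,70],"spin":0,"claw":0.35},{"delta_pos":[0,0,115],"spin":0,"claw":0.35}]' 80
python3 -m jog '[{"delta_pos":[-10,-50,20],"spin":0.1,"claw":0.25},{"delta_pos":[-15,-100,20],"spin":0.2,"claw":0.25},{"delta_pos":[-20,-150,20],"spin":0.3,"claw":0.25},{"delta_pos":[-25,-200,20],"spin":0.4,"claw":0.25},{"delta_pos":[-30,-250,20],"spin":0.46,"claw":0.25},{"delta_pos":[-40,-300,20],"spin":0.46,"claw":0.25},{"delta_pos":[-45,-350,20],"spin":0.46,"claw":0.25},{"delta_pos":[-50,-390,20],"spin":0.46,"claw":0.25}]' 80
python3 -c "
from h import *; import pickle
im=eyes.grab_frame('top');
P=eyes.camera_params('wrist'); w=eyes.grab_frame('wrist'); print(bot.observe()['position'],bot.observe()['tool_rot']); pickle.dump(P,open('P3.pkl','wb'))
crop(im,'pics/a.png',195,415,135,245,2.5); a=cv2.imread('pics/a.png'); crop(w,'pics/b.png',150,490,60,275,1.6,20); b=cv2.imread('pics/b.png')
o=np.zeros((a.shape[0]+b.shape[0],max(a.shape[1],b.shape[1]),3),np.uint8); o[:a.shape[0],:a.shape[1]]=a; o[a.shape[0]:,:b.shape[1]]=b; cv2.imwrite('pics/c3.png',o); print(o.shape,a.shape)
"
```

```text
clock: 21.7
position: [0.4959, 0.0348, 0.1562]
tool_rot: [3.134, 0.012, 0.102]
force: [0.1, 0.6, -0.0]
grip_width: 0.0555
clock: 22.5
position: [0.4451, -0.3575, 0.1772]
tool_rot: [3.134, 0.011, 0.562]
force: [1.4, 0.3, 0.5]
grip_width: 0.0639
[ 0.44335661 -0.36165115  0.17687459] [3.13220693 0.01346085 0.55459406]
(619, 550, 3) (275, 550, 3)
```

View pics/c3.png

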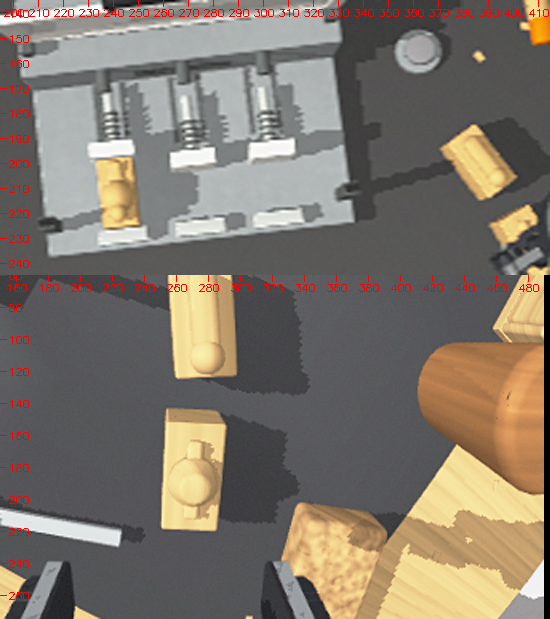

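```bash
python3 -c "
from bl import *; import pickle; P=pickle.load(open('P3.pkl','rb'))
w=0
c=lambda L:[(x/1.6+149.5,(y-275)/1.6+59.5) for x,y in L]
blank(c([(164,423),(225,425),(217,530),(162,530)]),P)
"
```

```text
[ 0.4424 -0.3852  0.045 ] [36.  68.2 35.  69. ] yaw 0.525
```

```bash
python3 -m jog '[{"delta_pos":[-1,-23.5,-20],"spin":-0.02,"claw":0.25},{"delta_pos":[-1,-23.5,-60],"spin":-0.02,"claw":0.25},{"delta_pos":[-1,-23.5,-100],"spin":-0.02,"claw":0.25},{"delta_pos":[-1,-23.5,-140],"spin":-0.02,"claw":0.25},{"delta_pos":[-1,-23.5,-163],"spin":-0.02,"claw":0.25},{"delta_pos":[-1,-23.5,-163],"spin":-0.02,"claw":0.25},{"delta_pos":[-1,-23.5,-163],"spin":-0.02,"claw":0.4},{"delta_pos":[-1,-23.5,-163],"spin":-0.02,"claw":0.5}]' 40
python3 -m jog '[{"delta_pos":[0,0,0],"spin":0,"claw":0.6},{"delta_pos":[0,0,0],"spin":0,"claw":0.9},{"delta_pos":[0,0,0],"spin":0,"claw":0.9},{"delta_pos":[0,0,0],"spin":0,"claw":0.9},{"delta_pos":[0,0,0],"spin":0,"claw":0.9},{"delta_pos":[0,0,3],"spin":0,"claw":0.9},{"delta_pos":[0,0,10],"spin":0,"claw":0.9},{"delta_pos":[0,0,20],"spin":0,"claw":0.9}]' 80
```

```text
clock: 23.4
position: [0.4431, -0.3858, 0.0158]
tool_rot: [3.13, 0.013, 0.534]
force: [0.2, 0.2, 0.4]
grip_width: 0.0425
clock: 24.2
position: [0.4429, -0.3856, 0.0361]
tool_rot: [3.131, 0.013, 0.534]
force: [-0.5, 0.1, -1.2]
grip_width: 0.0347
```

```bash
python3 -m jog '[{"delta_pos":[0,0,30],"spin":0,"claw":0.9},{"delta_pos":[0,0,70],"spin":0,"claw":0.9},{"delta_pos":[0,10,105],"spin":-0.05,"claw":0.9},{"delta_pos":[0,40,110],"spin":-0.15,"claw":0.9},{"delta_pos":[3,80,110],"spin":-0.25,"claw":0.9},{"delta_pos":[6,120,110],"spin":-0.35,"claw":0.9},{"delta_pos":[12,160,110],"spin":-0.42,"claw":0.9},{"delta_pos":[18,200,110],"spin":-0.432,"claw":0.9}]' 80
python3 -m jog '[{"delta_pos":[5,35,0],"spin":0,"claw":0.9},{"delta_pos":[10,70,0],"spin":0,"claw":0.9},{"delta_pos":[16,105,0],"spin":0,"claw":0.9},{"delta_pos":[20,130,0],"spin":0,"claw":0.9},{"delta_pos":[22,139,-10],"spin":0,"claw":0.9},{"delta_pos":[22,139,-30],"spin":0,"claw":0.9},{"delta_pos":[22,139,-50],"spin":0,"claw":0.9},{"delta_pos":[22,139,-50],"spin":0,"claw":0.9}]' 80
```

```text
clock: 25.0
position: [0.461, -0.1841, 0.1471]
tool_rot: [3.13, 0.012, 0.099]
force: [1.8, -0.3, -1.1]
grip_width: 0.0346
clock: 25.8
position: [0.4816, -0.0457, 0.0954]
tool_rot: [3.13, 0.015, 0.099]
force: [-0.4, -0.2, -0.2]
grip_width: 0.0349
```

```bash
python3 -m jog '[{"delta_pos":[0,-1,-15],"spin":0.003,"claw":0.9},{"delta_pos":[0,-1,-25],"spin":0.003,"claw":0.9},{"delta_pos":[0,-1,-28],"spin":0.003,"claw":0.9},{"delta_pos":[0,-1,-28],"spin":0.003,"claw":0.9}]' 80
python3 -m jog '[{"delta_pos":[4,0.4,0],"spin":0,"claw":0.9},{"delta_pos":[8,0.8,0],"spin":0,"claw":0.9},{"delta_pos":[12,1.2,0],"spin":0,"claw":0.9},{"delta_pos":[16,1.6,0],"spin":0,"claw":0.9}]' 80
python3 -m jog '[{"delta_pos":[4,0.4,0],"spin":0,"claw":0.9},{"delta_pos":[8,0.8,0],"spin":0,"claw":0.9},{"delta_pos":[12,1.2,0],"spin":0,"claw":0.9},{"delta_pos":[14,1.4,0],"spin":0,"claw":0.9},{"delta_pos":[14,1.4,0],"spin":0,"claw":0.9}]' 80
```

```text
clock: 26.2
position: [0.4816, -0.0468, 0.0675]
tool_rot: [3.13, 0.016, 0.102]
force: [1.4, 0.1, 0.0]
grip_width: 0.0351
clock: 26.6
position: [0.4973, -0.0453, 0.0678]
tool_rot: [3.13, 0.017, 0.102]
force: [-5.7, -1.5, 2.8]
grip_width: 0.0348
clock: 27.1
position: [0.5107, -0.0439, 0.0678]
tool_rot: [3.131, 0.019, 0.102]
force: [-7.4, -1.1, 1.8]
grip_width: 0.0345
```

```bash
python3 -m jog '[{"delta_pos":[0.5,0,-5],"spin":0,"claw":0.9},{"delta_pos":[0.5,0,-10],"spin":0,"claw":0.9},{"delta_pos":[0.5,0,-15],"spin":0,"claw":0.9},{"delta_pos":[0.5,0,-19],"spin":0,"claw":0.9},{"delta_pos":[0.5,0,-22],"spin":0,"claw":0.9},{"delta_pos":[0.5,0,-24],"spin":0,"claw":0.9},{"delta_pos":[0.5,0,-25.5],"spin":0,"claw":0.9},{"delta_pos":[0.5,0,-25.5],"spin":0,"claw":0.9}]' 80
python3 -m jog '[{"delta_pos":[0,0,-1],"spin":0,"claw":0.9},{"delta_pos":[0,0,-1],"spin":0,"claw":0.9}]' 80
```

```text
clock: 27.9
position: [0.5103, -0.044, 0.0423]
tool_rot: [3.131, 0.021, 0.102]
force: [-7.5, -0.4, -0.3]
grip_width: 0.0348
clock: 28.1
position: [0.51, -0.044, 0.0418]
tool_rot: [3.131, 0.022, 0.102]
force: [-7.8, -0.9, 9.4]
grip_width: 0.0348
```

```bash
python3 -m jog '[{"delta_pos":[-1.5,-0.15,0.3],"spin":0,"claw":0.9},{"delta_pos":[-3,-0.3,0.3],"spin":0,"claw":0.9},{"delta_pos":[-3.5,-0.35,0.3],"spin":0,"claw":0.9}]' 80
python3 -m jog '[{"delta_pos":[-0.8,-0.1,0],"spin":0,"claw":0.9},{"delta_pos":[-0.8,-0.1,0],"spin":0,"claw":0.9}]' 80
```

```text
clock: 28.4
position: [0.5056, -0.0445, 0.0422]
tool_rot: [3.131, 0.024, 0.102]
force: [-6.2, -1.8, -0.3]
grip_width: 0.0353
clock: 28.6
position: [0.5048, -0.0446, 0.0424]
tool_rot: [3.131, 0.024, 0.102]
force: [-4.4, -0.3, 0.3]
grip_width: 0.0342
```

```bash
python3 -m jog '[{"delta_pos":[0,0,0],"spin":0,"claw":0.5},{"delta_pos":[0,0,0],"spin":0,"claw":0.4},{"delta_pos":[0,0,0],"spin":0,"claw":0.35},{"delta_pos":[0,0,0],"spin":0,"claw":0.35},{"delta_pos":[0,0,10],"spin":0,"claw":0.35},{"delta_pos":[0,0,35],"spin":0,"claw":0.35},{"delta_pos":[0,0,70],"spin":0,"claw":0.35},{"delta_pos":[0,0,115],"spin":0,"claw":0.35}]' 80
python3 -m jog '[{"delta_pos":[-20,-50,20],"spin":0.1,"claw":0.25},{"delta_pos":[-30,-100,20],"spin":0.2,"claw":0.25},{"delta_pos":[-30,-150,20],"spin":0.3,"claw":0.25},{"delta_pos":[-20,-200,20],"spin":0.4,"claw":0.25},{"delta_pos":[0,-240,20],"spin":0.5,"claw":0.25},{"delta_pos":[20,-260,20],"spin":0.57,"claw":0.25},{"delta_pos":[40,-280,20],"spin":0.57,"claw":0.25},{"delta_pos":[40,-280,20],"spin":0.57,"claw":0.25}]' 80
python3 -c "
from h import *; import pickle
im=eyes.grab_frame('top');
P=eyes.camera_params('wrist'); w=eyes.grab_frame('wrist'); print(bot.observe()['position'],bot.observe()['tool_rot']); pickle.dump(P,open('P4.pkl','wb'))
crop(im,'pics/a.png',195,415,135,245,2.5); a=cv2.imread('pics/a.png'); crop(w,'pics/b.png',150,490,60,275,1.6,20); b=cv2.imread('pics/b.png')
o=np.zeros((a.shape[0]+b.shape[0],max(a.shape[1],b.shape[1]),3),np.uint8); o[:a.shape[0],:a.shape[1]]=a; o[a.shape[0]:,:b.shape[1]]=b; cv2.imwrite('pics/c4.png',o); 
"
```

```text
clock: 29.4
position: [0.5039, -0.0445, 0.1584]
tool_rot: [3.131, 0.026, 0.102]
force: [0.5, 0.3, 0.2]
grip_width: 0.0558
clock: 30.2
position: [0.545, -0.3272, 0.1788]
tool_rot: [3.129, 0.026, 0.67]
force: [-1.4, 0.8, 0.2]
grip_width: 0.0637
[ 0.54368034 -0.32465467  0.17864529] [3.13109587 0.02645141 0.67145346]
```

View pics/c4.png

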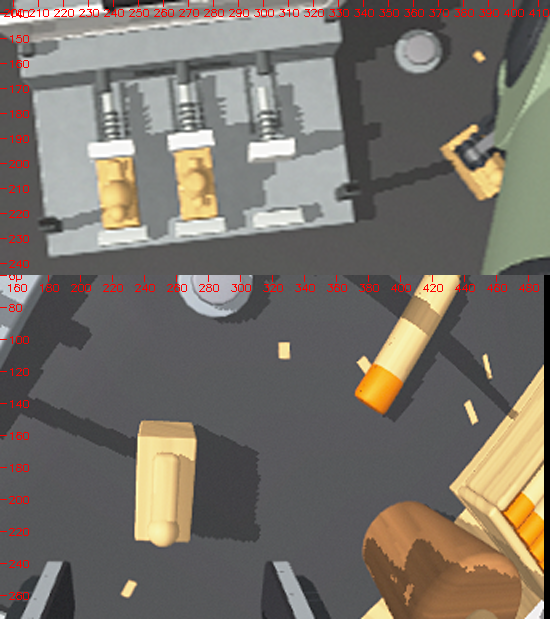

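```bash
python3 -c "
from bl import *; import pickle; P=pickle.load(open('P4.pkl','rb'))
c=lambda L:[(x/1.6+149.5,(y-275)/1.6+59.5) for x,y in L]
blank(c([(138,436),(195,438),(190,541),(136,541)]),P)
"
```

```text
[ 0.5279 -0.3385  0.045 ] [33.9 68.6 34.9 69.8] yaw 0.636
```

Blanks in bays 2 and 1 sit square against their stops. The third blank has been knocked about 3 cm, to (0.528, -0.339), which matches in both cameras.

```bash
python3 -m jog '[{"delta_pos":[-16,-14,-20],"spin":-0.026,"claw":0.25},{"delta_pos":[-16,-14,-60],"spin":-0.026,"claw":0.25},{"delta_pos":[-16,-14,-100],"spin":-0.026,"claw":0.25},{"delta_pos":[-16,-14,-140],"spin":-0.026,"claw":0.25},{"delta_pos":[-16,-14,-161],"spin":-0.026,"claw":0.25},{"delta_pos":[-16,-14,-162],"spin":-0.026,"claw":0.25},{"delta_pos":[-16,-14,-162],"spin":-0.026,"claw":0.4},{"delta_pos":[-16,-14,-162],"spin":-0.026,"claw":0.5}]' 40
python3 -m jog '[{"delta_pos":[0,0,0],"spin":0,"claw":0.6},{"delta_pos":[0,0,0],"spin":0,"claw":0.9},{"delta_pos":[0,0,0],"spin":0,"claw":0.9},{"delta_pos":[0,0,0],"spin":0,"claw":0.9},{"delta_pos":[0,0,0],"spin":0,"claw":0.9},{"delta_pos":[0,0,3],"spin":0,"claw":0.9},{"delta_pos":[0,0,10],"spin":0,"claw":0.9},{"delta_pos":[0,0,20],"spin":0,"claw":0.9}]' 80
```

```text
clock: 31.1
position: [0.5285, -0.3389, 0.0185]
tool_rot: [3.129, 0.026, 0.646]
force: [0.0, -0.2, 0.2]
grip_width: 0.0427
clock: 31.9
position: [0.5282, -0.3388, 0.0389]
tool_rot: [3.13, 0.026, 0.646]
force: [-0.1, 0.1, -0.3]
grip_width: 0.0347
```

```bash
python3 -m jog '[{"delta_pos":[0,0,30],"spin":0,"claw":0.9},{"delta_pos":[-5,0,70],"spin":0,"claw":0.9},{"delta_pos":[-10,10,105],"spin":-0.1,"claw":0.9},{"delta_pos":[-20,40,115],"spin":-0.22,"claw":0.9},{"delta_pos":[-30,75,115],"spin":-0.34,"claw":0.9},{"delta_pos":[-38,110,115],"spin":-0.46,"claw":0.9},{"delta_pos":[-38,145,115],"spin":-0.544,"claw":0.9},{"delta_pos":[-38,180,115],"spin":-0.544,"claw":0.9}]' 80
python3 -m jog '[{"delta_pos":[0,20,0],"spin":0,"claw":0.9},{"delta_pos":[0,33,0],"spin":0,"claw":0.9},{"delta_pos":[0,33,-10],"spin":0,"claw":0.9},{"delta_pos":[0,33,-30],"spin":0,"claw":0.9},{"delta_pos":[0,33,-50],"spin":0,"claw":0.9},{"delta_pos":[0,33,-50],"spin":0,"claw":0.9}]' 80
```

```text
clock: 32.7
position: [0.49, -0.1575, 0.1549]
tool_rot: [3.129, 0.025, 0.098]
force: [1.4, 0.7, -0.1]
grip_width: 0.035
clock: 33.3
position: [0.4887, -0.1255, 0.1028]
tool_rot: [3.13, 0.028, 0.097]
force: [0.2, -0.3, -0.4]
grip_width: 0.0345
```

```bash
python3 -m jog '[{"delta_pos":[1,-0.7,-15],"spin":0.005,"claw":0.9},{"delta_pos":[1,-0.7,-28],"spin":0.005,"claw":0.9},{"delta_pos":[1,-0.7,-32.5],"spin":0.005,"claw":0.9},{"delta_pos":[1,-0.7,-32.5],"spin":0.005,"claw":0.9}]' 80
python3 -m jog '[{"delta_pos":[4,0.4,0],"spin":0,"claw":0.9},{"delta_pos":[8,0.8,0],"spin":0,"claw":0.9},{"delta_pos":[12,1.2,0],"spin":0,"claw":0.9},{"delta_pos":[16,1.6,0],"spin":0,"claw":0.9}]' 80
python3 -m jog '[{"delta_pos":[4,0.4,0],"spin":0,"claw":0.9},{"delta_pos":[8,0.8,0],"spin":0,"claw":0.9},{"delta_pos":[12,1.2,0],"spin":0,"claw":0.9},{"delta_pos":[14,1.4,0],"spin":0,"claw":0.9},{"delta_pos":[14,1.4,0],"spin":0,"claw":0.9}]' 80
```

```text
clock: 33.7
position: [0.4894, -0.1265, 0.07]
tool_rot: [3.13, 0.029, 0.101]
force: [-0.4, -0.7, -0.1]
grip_width: 0.0348
clock: 34.1
position: [0.5051, -0.125, 0.0703]
tool_rot: [3.13, 0.03, 0.101]
force: [-5.5, -0.6, 2.0]
grip_width: 0.0346
clock: 34.6
position: [0.5185, -0.1236, 0.0704]
tool_rot: [3.13, 0.032, 0.101]
force: [-6.6, -0.3, 0.8]
grip_width: 0.0349
```

```bash
python3 -m jog '[{"delta_pos":[1,0.1,0],"spin":0,"claw":0.9},{"delta_pos":[1.5,0.1,-5],"spin":0,"claw":0.9},{"delta_pos":[1.5,0.1,-10],"spin":0,"claw":0.9},{"delta_pos":[1.5,0.1,-15],"spin":0,"claw":0.9},{"delta_pos":[1.5,0.1,-19],"spin":0,"claw":0.9},{"delta_pos":[1.5,0.1,-23],"spin":0,"claw":0.9},{"delta_pos":[1.5,0.1,-25.5],"spin":0,"claw":0.9},{"delta_pos":[1.5,0.1,-25.5],"spin":0,"claw":0.9}]' 80
python3 -m jog '[{"delta_pos":[0,0,-1],"spin":0,"claw":0.9},{"delta_pos":[0,0,-1],"spin":0,"claw":0.9}]' 80
```

```text
clock: 35.4
position: [0.5192, -0.1235, 0.0449]
tool_rot: [3.13, 0.034, 0.101]
force: [-6.7, -0.6, -2.8]
grip_width: 0.0346
clock: 35.6
position: [0.519, -0.1236, 0.0446]
tool_rot: [3.13, 0.035, 0.101]
force: [-8.4, -0.3, 11.5]
grip_width: 0.0346
```

```bash
python3 -m jog '[{"delta_pos":[-1.5,-0.15,0.3],"spin":0,"claw":0.9},{"delta_pos":[-3,-0.3,0.3],"spin":0,"claw":0.9},{"delta_pos":[-4,-0.4,0.3],"spin":0,"claw":0.9}]' 80
python3 -m jog '[{"delta_pos":[-0.8,-0.1,0],"spin":0,"claw":0.9},{"delta_pos":[-0.8,-0.1,0],"spin":0,"claw":0.9}]' 80
```

```text
clock: 35.9
position: [0.5142, -0.124, 0.0451]
tool_rot: [3.131, 0.037, 0.101]
force: [-6.1, -0.6, 1.1]
grip_width: 0.0346
clock: 36.1
position: [0.5134, -0.1241, 0.0453]
tool_rot: [3.131, 0.037, 0.101]
force: [-3.9, -0.4, -0.0]
grip_width: 0.035
```

```bash
python3 -m jog '[{"delta_pos":[0,0,0],"spin":0,"claw":0.5},{"delta_pos":[0,0,0],"spin":0,"claw":0.4},{"delta_pos":[0,0,0],"spin":0,"claw":0.35},{"delta_pos":[0,0,0],"spin":0,"claw":0.35},{"delta_pos":[0,0,10],"spin":0,"claw":0.35},{"delta_pos":[0,0,35],"spin":0,"claw":0.35},{"delta_pos":[-20,20,80],"spin":0,"claw":0.35},{"delta_pos":[-40,40,120],"spin":0,"claw":0.35}]' 80
python3 -c "
from h import *
crop(eyes.grab_frame('scene'),'pics/s5.png',150,350,60,270,2.85)"
python3 -m jog '[{"delta_pos":[0,20,45],"spin":0,"claw":1},{"delta_pos":[0,40,90],"spin":0,"claw":1},{"delta_pos":[0,50,135],"spin":0,"claw":1},{"delta_pos":[0,50,180],"spin":0,"claw":1},{"delta_pos":[0,50,225],"spin":0,"claw":1},{"delta_pos":[0,50,255],"spin":0,"claw":1},{"delta_pos":[0,50,255],"spin":0,"claw":1},{"delta_pos":[0,50,255],"spin":0,"claw":1}]' 80
```

```text
clock: 36.9
position: [0.4736, -0.0849, 0.1651]
tool_rot: [3.131, 0.037, 0.1]
force: [1.2, 1.8, 0.7]
grip_width: 0.0553
clock: 37.75
position: [0.4726, -0.0321, 0.4263]
tool_rot: [3.131, 0.031, 0.102]
force: [-0.0, -0.2, -0.4]
grip_width: -0.0002
```

View pics/s5.png

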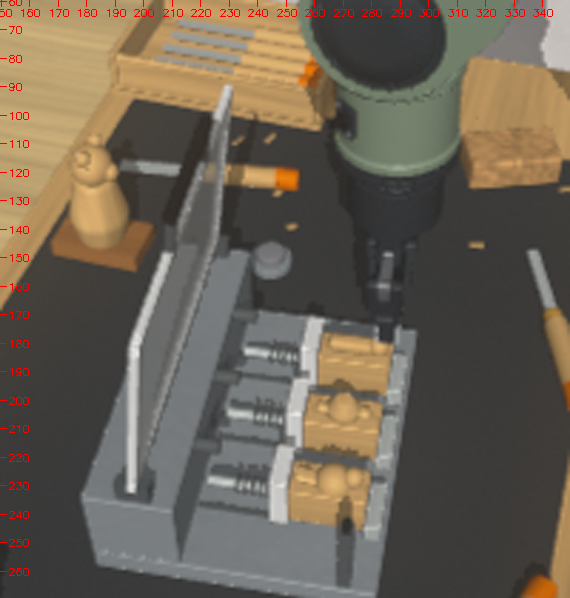

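```bash
python3 -c "
from h import *
for th in (1.4,1.45,1.5,1.55,1.6,1.65):
  o=[]
  for y in (60,-60):
    xm=105-225*np.cos(th); z=.118+.225*np.sin(th); c,s=np.cos(.1023),np.sin(.1023)
    p=[.55526+(c*xm-s*y)/1e3,-.03921+(s*xm+c*y)/1e3,z]; u,v=proj('scene',p); a,b=proj('top',p)
    o+=[np.round([(u-149.5)*2.85,(v-59.5)*2.85]),np.round([(a-187.5)*5,(b-117.5)*5]),np.round(p,4)]
  print(th,*o)
"
```

```text
1.4 [182. 223.] [241. 118.] [0.6155 0.0273 0.3397] [218. 124.] [539.  84.] [ 0.6278 -0.0921  0.3397]
1.45 [167. 220.] [238.  90.] [0.6266 0.0284 0.3414] [205. 121.] [536.  56.] [ 0.6389 -0.0909  0.3414]
1.5 [152. 217.] [235.  62.] [0.6378 0.0296 0.3424] [191. 118.] [533.  29.] [ 0.65   -0.0898  0.3424]
1.55 [138. 215.] [232.  34.] [0.6489 0.0307 0.343 ] [177. 116.] [530.   1.] [ 0.6612 -0.0887  0.343 ]
1.6 [123. 213.] [229.   7.] [0.6601 0.0319 0.3429] [164. 115.] [526. -26.] [ 0.6724 -0.0875  0.3429]
1.65 [108. 212.] [226. -19.] [0.6713 0.033  0.3423] [150. 114.] [523. -53.] [ 0.6835 -0.0864  0.3423]
```

```bash
python3 -m jog '[{"delta_pos":[40,4,0],"spin":0,"claw":1},{"delta_pos":[80,4,0],"spin":0,"claw":1},{"delta_pos":[120,4,0],"spin":0,"claw":1},{"delta_pos":[160,4,0],"spin":0,"claw":1},{"delta_pos":[197,4,0],"spin":0,"claw":1},{"delta_pos":[197,4,0],"spin":0,"claw":1},{"delta_pos":[197,4,0],"spin":0,"claw":1}]' 80
python3 -m jog '[{"delta_pos":[0,0,-30],"spin":0,"claw":1},{"delta_pos":[0,0,-60],"spin":0,"claw":1},{"delta_pos":[0,0,-85],"spin":0,"claw":1},{"delta_pos":[0,0,-97],"spin":0,"claw":1},{"delta_pos":[0,0,-97],"spin":0,"claw":1}]' 80
```

```text
clock: 38.45
position: [0.6696, -0.0282, 0.4243]
tool_rot: [3.131, 0.034, 0.102]
force: [0.1, -0.1, 0.2]
grip_width: -0.0003
clock: 38.95
position: [0.6686, -0.0282, 0.3265]
tool_rot: [3.132, 0.036, 0.102]
force: [0.5, 0.4, -0.1]
grip_width: -0.0002
```

```bash
python3 -m jog '[{"delta_pos":[-8,-1,0],"spin":0,"claw":1},{"delta_pos":[-15,-1.5,0],"spin":0,"claw":1},{"delta_pos":[-22,-2,-1],"spin":0,"claw":1},{"delta_pos":[-30,-3,-2],"spin":0,"claw":1},{"delta_pos":[-38,-4,-4],"spin":0,"claw":1},{"delta_pos":[-46,-5,-6],"spin":0,"claw":1},{"delta_pos":[-54,-5.5,-8],"spin":0,"claw":1},{"delta_pos":[-62,-6,-9],"spin":0,"claw":1}]' 80
python3 -m jog '[{"delta_pos":[-7,-0.7,-3],"spin":0,"claw":1},{"delta_pos":[-14,-1.4,-6],"spin":0,"claw":1},{"delta_pos":[-21,-2.1,-9],"spin":0,"claw":1},{"delta_pos":[-28,-2.8,-12],"spin":0,"claw":1},{"delta_pos":[-35,-3.5,-15],"spin":0,"claw":1},{"delta_pos":[-41,-4.2,-18],"spin":0,"claw":1}]' 80
```

```text
clock: 39.75
position: [0.6058, -0.0344, 0.3171]
tool_rot: [3.131, 0.037, 0.102]
force: [2.5, -0.0, -1.0]
grip_width: 0.0
clock: 40.35
position: [0.5642, -0.0386, 0.2987]
tool_rot: [3.132, 0.037, 0.102]
force: [2.5, 0.3, -2.4]
grip_width: -0.0001
```

```bash
python3 -m jog '[{"delta_pos":[-6,-0.6,-4],"spin":0,"claw":1},{"delta_pos":[-12,-1.2,-8],"spin":0,"claw":1},{"delta_pos":[-18,-1.8,-12],"spin":0,"claw":1},{"delta_pos":[-24,-2.4,-16],"spin":0,"claw":1},{"delta_pos":[-30,-3,-21],"spin":0,"claw":1},{"delta_pos":[-36,-3.7,-26],"spin":0,"claw":1}]' 80
python3 -m jog '[{"delta_pos":[10,1,10],"spin":0,"claw":1},{"delta_pos":[10,1,35],"spin":0,"claw":1},{"delta_pos":[0,0,50],"spin":0,"claw":1},{"delta_pos":[-20,-2,50],"spin":0,"claw":1},{"delta_pos":[-20,-2,50],"spin":0,"claw":1}]' 80
```

```text
clock: 40.95
position: [0.5277, -0.0423, 0.2723]
tool_rot: [3.132, 0.037, 0.102]
force: [1.5, 0.5, 0.6]
grip_width: 0.0
clock: 41.45
position: [0.5054, -0.0449, 0.3228]
tool_rot: [3.132, 0.037, 0.101]
force: [0.6, -0.4, 0.0]
grip_width: -0.0001
```

```bash
python3 -m jog '[{"delta_pos":[5,0,-15],"spin":0,"claw":1},{"delta_pos":[5,0,-26],"spin":0,"claw":1},{"delta_pos":[3,0,-34],"spin":0,"claw":1},{"delta_pos":[-4,0,-42],"spin":0,"claw":1},{"delta_pos":[-10,-1,-49],"spin":0,"claw":1},{"delta_pos":[-16,-1.5,-57],"spin":0,"claw":1},{"delta_pos":[-22,-2,-65],"spin":0,"claw":1},{"delta_pos":[-28,-3,-73],"spin":0,"claw":1}]' 80
python3 -c "
from h import *
cv2.imwrite('pics/s6.png',eyes.grab_frame('scene')); s=bot.observe(); print(s['position'],s['force'])"
```

```text
clock: 42.25
position: [0.4769, -0.0478, 0.2492]
tool_rot: [3.132, 0.036, 0.101]
force: [-0.1, 0.6, 0.7]
grip_width: 0.0002
[ 0.47574712 -0.04803899  0.24809509] [-0.43521829 -1.24612921 -0.39931199]
```

View pics/s6.png

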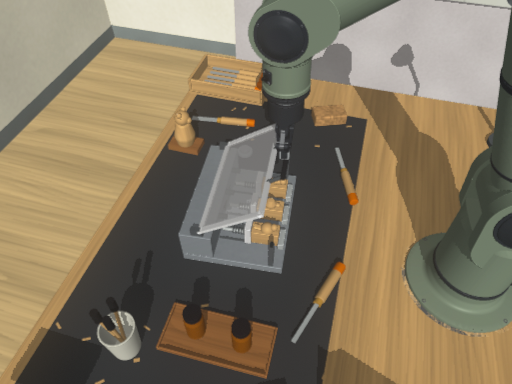

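```bash
python3 -c "
from h import *
crop('pics/s6.png','pics/s6c.png',195,305,110,235,4.7)
for th in (.5,.6,.7,.8,.9,1.0):
  o=[]
  for y in (60,0,-60):
    xm=105-225*np.cos(th); z=.118+.225*np.sin(th); c,s=np.cos(.1023),np.sin(.1023)
    p=[.55526+(c*xm-s*y)/1e3,-.03921+(s*xm+c*y)/1e3,z]; u,v=proj('scene',p)
    o+=[np.round([(u-194.5)*4.7,(v-109.5)*4.7])]
  print(th,*o,np.round(p,3))
print((np.array(proj('scene',[.4757,-.048,.248]))-[194.5,109.5])*4.7)
"
```

```text
0.5 [428. 350.] [443. 263.] [458. 181.] [ 0.469 -0.108  0.226]
0.6 [406. 320.] [422. 232.] [438. 151.] [ 0.481 -0.107  0.245]
0.7 [379. 291.] [397. 203.] [413. 122.] [ 0.495 -0.106  0.263]
0.8 [347. 262.] [367. 174.] [385.  94.] [ 0.51  -0.104  0.279]
0.9 [312. 234.] [333. 147.] [352.  67.] [ 0.527 -0.102  0.294]
1.0 [273. 209.] [295. 122.] [316.  42.] [ 0.545 -0.101  0.307]
[421.44568404 227.10182272]
```

View pics/s6c.png

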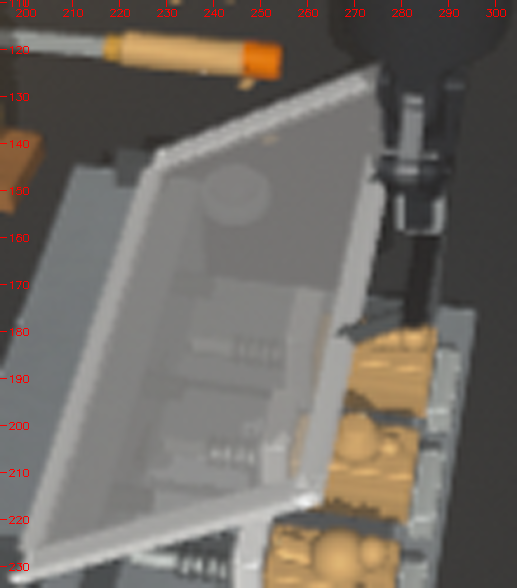

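The bar is at about (422, 232) in the crop, right under the fingertips, with the guard angle about 0.6. The guard is following, so I continue down.

```bash
python3 -m jog '[{"delta_pos":[-6,-0.5,-8],"spin":0,"claw":1},{"delta_pos":[-12,-1,-16],"spin":0,"claw":1},{"delta_pos":[-16,-1.5,-24],"spin":0,"claw":1},{"delta_pos":[-19,-2,-32],"spin":0,"claw":1},{"delta_pos":[-23,-2,-40],"spin":0,"claw":1},{"delta_pos":[-26,-2,-48],"spin":0,"claw":1},{"delta_pos":[-29,-2.5,-56],"spin":0,"claw":1},{"delta_pos":[-31,-2.5,-62],"spin":0,"claw":1}]' 80
python3 -m jog '[{"delta_pos":[-2,-0.2,-7],"spin":0,"claw":1},{"delta_pos":[-3,-0.3,-14],"spin":0,"claw":1},{"delta_pos":[-5,-0.5,-21],"spin":0,"claw":1},{"delta_pos":[-6,-0.6,-28],"spin":0,"claw":1},{"delta_pos":[-7,-0.7,-34],"spin":0,"claw":1},{"delta_pos":[-8,-0.8,-40],"spin":0,"claw":1}]' 80
```

```text
clock: 43.1
position: [0.4445, -0.0506, 0.1854]
tool_rot: [3.132, 0.038, 0.101]
force: [-0.3, -0.7, 0.6]
grip_width: 0.0003
clock: 43.7
position: [0.4365, -0.0514, 0.1449]
tool_rot: [3.132, 0.038, 0.101]
force: [0.9, 0.0, 0.6]
grip_width: 0.0002
```

```bash
python3 -m jog '[{"delta_pos":[0,0,-4],"spin":0,"claw":1},{"delta_pos":[0,0,-8],"spin":0,"claw":1},{"delta_pos":[0,0,-12],"spin":0,"claw":1},{"delta_pos":[0,0,-15],"spin":0,"claw":1}]' 80
python3 -c "
from h import *
print(bot.observe()['force'])
a=eyes.grab_frame('scene'); crop(a,'pics/s7.png',180,310,120,270,3.9)"
```

```text
clock: 44.1
position: [0.4365, -0.0514, 0.1295]
tool_rot: [3.132, 0.038, 0.101]
force: [0.1, -0.7, 0.6]
grip_width: -0.0002
[ 0.05090384 -0.70719832  0.58663047]
```

View pics/s7.png

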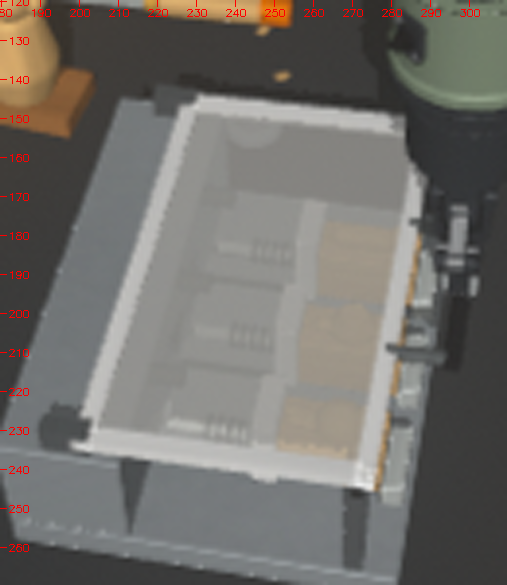

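The guard is almost shut over the blanks, with the fingertips on the bar at about (460, 320). I finish slowly until the force rises.

```bash
python3 -m jog '[{"delta_pos":[0,0,-2],"spin":0,"claw":1},{"delta_pos":[0,0,-4],"spin":0,"claw":1},{"delta_pos":[0,0,-5],"spin":0,"claw":1},{"delta_pos":[0,0,-6],"spin":0,"claw":1}]' 80
python3 -m jog '[{"delta_pos":[0,0,-1],"spin":0,"claw":1},{"delta_pos":[0,0,-1],"spin":0,"claw":1}]' 80
python3 -m jog '[{"delta_pos":[0,0,-1],"spin":0,"claw":1},{"delta_pos":[0,0,-1],"spin":0,"claw":1}]' 80
```

```text
clock: 44.55
position: [0.4364, -0.0514, 0.1234]
tool_rot: [3.132, 0.038, 0.101]
force: [-4.4, -0.3, 21.5]
grip_width: 0.0001
clock: 44.75
position: [0.4365, -0.0514, 0.1233]
tool_rot: [3.132, 0.038, 0.101]
force: [-7.4, 0.3, 27.1]
grip_width: 0.0001
clock: 44.95
position: [0.4365, -0.0514, 0.1232]
tool_rot: [3.132, 0.038, 0.1]
force: [-9.0, 0.5, 31.5]
grip_width: -0.0004
```

```bash
python3 -m jog '[{"delta_pos":[0,0,5],"spin":0,"claw":1},{"delta_pos":[0,0,25],"spin":0,"claw":1},{"delta_pos":[0,0,60],"spin":0,"claw":1},{"delta_pos":[0,-40,80],"spin":0,"claw":1},{"delta_pos":[0,-90,80],"spin":0,"claw":1},{"delta_pos":[0,-140,80],"spin":0,"claw":1},{"delta_pos":[30,-180,80],"spin":0,"claw":1},{"delta_pos":[60,-220,80],"spin":0,"claw":1}]' 80
python3 -c "
from h import *
a,d=ray('top',362.9,153.9); b,e=ray('scene',244.6,148.8)
A=np.stack([d,-e],1); t=np.linalg.lstsq(A,b-a,rcond=None)[0]; print(a+d*t[0],b+e*t[1])
P=eyes.camera_params('wrist'); w=eyes.grab_frame('wrist'); print(bot.observe()['position'])
import pickle; pickle.dump(P,open('P8.pkl','wb'))
crop(eyes.grab_frame('scene'),'pics/a.png',180,310,130,270,2.4); a=cv2.imread('pics/a.png'); b=cv2.resize(w,None,fx=.9,fy=.9)
o=np.zeros((max(a.shape[0],b.shape[0]),a.shape[1]+b.shape[1],3),np.uint8); o[:a.shape[0],:a.shape[1]]=a; o[:b.shape[0],a.shape[1]:]=b; cv2.imwrite('pics/c8.png',o); print(a.shape,o.shape)
for z in (.03,.04,.05): print(z,(np.array(proj('wrist',[.647-(z-.04)*.2,-.281+(z-.04)*.18,z],P))*.9+[a.shape[1],0]).round())
"
```

```text
clock: 45.75
position: [0.4969, -0.2736, 0.2037]
tool_rot: [3.132, 0.037, 0.1]
force: [1.7, 1.1, 1.2]
grip_width: -0.0002
[ 0.65211707 -0.28565426  0.01491474] [ 0.64855573 -0.28618815  0.01429562]
[ 0.50044216 -0.27936328  0.20330328]
(336, 312, 3) (346, 773, 3)
0.03 [560.  20.]
0.04 [559.  20.]
0.05 [558.  20.]
```

View pics/c8.png

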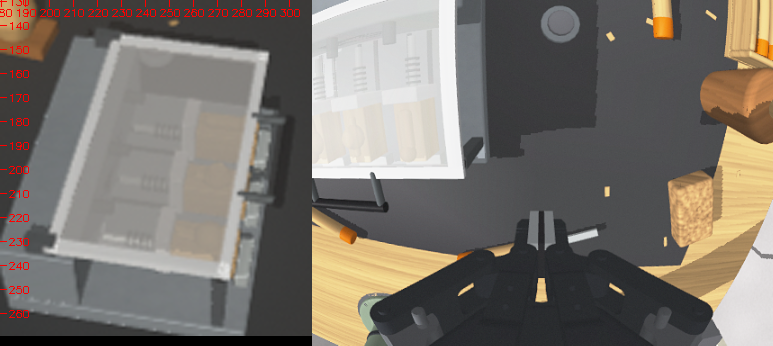

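```bash
python3 -m jog '[{"delta_pos":[40,-3,0],"spin":0,"claw":1},{"delta_pos":[80,-3,0],"spin":0,"claw":1},{"delta_pos":[120,-3,-20],"spin":0,"claw":1},{"delta_pos":[148,-3,-50],"spin":0,"claw":1},{"delta_pos":[148,-3,-80],"spin":0,"claw":1},{"delta_pos":[148,-3,-110],"spin":0,"claw":1},{"delta_pos":[148,-3,-130],"spin":0,"claw":1},{"delta_pos":[148,-3,-130],"spin":0,"claw":1}]' 80
python3 -m jog '[{"delta_pos":[0,0,-3],"spin":0,"claw":1},{"delta_pos":[0,0,-6],"spin":0,"claw":1},{"delta_pos":[0,0,-9],"spin":0,"claw":1},{"delta_pos":[0,0,-12],"spin":0,"claw":1},{"delta_pos":[0,0,-15],"spin":0,"claw":1},{"delta_pos":[0,0,-18],"spin":0,"claw":1}]' 80
```

```text
clock: 46.65
position: [0.6448, -0.2782, 0.0697]
tool_rot: [3.132, 0.041, 0.097]
force: [-0.4, -0.3, 0.3]
grip_width: -0.0002
clock: 47.25
position: [0.6449, -0.2783, 0.0517]
tool_rot: [3.132, 0.041, 0.097]
force: [-0.6, -0.2, 0.3]
grip_width: -0.0001
```

```bash
for i in 1; do python3 -m jog '[{"delta_pos":[3,-3.5,0],"spin":0,"claw":1},{"delta_pos":[3,-3.5,-2],"spin":0,"claw":1},{"delta_pos":[3,-3.5,-4],"spin":0,"claw":1},{"delta_pos":[3,-3.5,-6],"spin":0,"claw":1}]' 80; done
python3 -m jog '[{"delta_pos":[0,0,-1.5],"spin":0,"claw":1},{"delta_pos":[0,0,-3],"spin":0,"claw":1}]' 80
python3 -m jog '[{"delta_pos":[0,0,-1.5],"spin":0,"claw":1},{"delta_pos":[0,0,-3],"spin":0,"claw":1}]' 80
```

```text
clock: 47.65
position: [0.6478, -0.2817, 0.0455]
tool_rot: [3.132, 0.041, 0.097]
force: [-0.6, -0.1, 0.4]
grip_width: -0.0001
clock: 47.85
position: [0.6478, -0.2817, 0.0424]
tool_rot: [3.132, 0.041, 0.097]
force: [0.1, -0.9, 0.3]
grip_width: -0.0
clock: 48.05
position: [0.6478, -0.2817, 0.0392]
tool_rot: [3.132, 0.041, 0.097]
force: [-0.7, 0.6, -0.5]
grip_width: 0.0003
```

```bash
python3 -m jog '[{"delta_pos":[0,0,-1.5],"spin":0,"claw":1},{"delta_pos":[0,0,-3],"spin":0,"claw":1},{"delta_pos":[0,0,-4.5],"spin":0,"claw":1}]' 80
python3 -m jog '[{"delta_pos":[0,0,-1.5],"spin":0,"claw":1},{"delta_pos":[0,0,-3],"spin":0,"claw":1}]' 80
python3 -m jog '[{"delta_pos":[0,0,-1.5],"spin":0,"claw":1},{"delta_pos":[0,0,-3],"spin":0,"claw":1}]' 80
```

```text
clock: 48.35
position: [0.6478, -0.2817, 0.0346]
tool_rot: [3.132, 0.041, 0.097]
force: [-1.1, -0.4, 0.1]
grip_width: -0.0001
clock: 48.55
position: [0.6478, -0.2816, 0.0315]
tool_rot: [3.132, 0.041, 0.097]
force: [-0.5, 0.3, -0.2]
grip_width: 0.0
clock: 48.75
position: [0.6478, -0.2816, 0.0283]
tool_rot: [3.132, 0.041, 0.097]
force: [-0.4, 0.3, -0.1]
grip_width: -0.0
```

```bash
python3 -m jog '[{"delta_pos":[2,-2,-1],"spin":0,"claw":1},{"delta_pos":[2,-2,-2],"spin":0,"claw":1},{"delta_pos":[2,-2,-3],"spin":0,"claw":1}]' 80
python3 -m jog '[{"delta_pos":[0,0,-1],"spin":0,"claw":1},{"delta_pos":[0,0,-2],"spin":0,"claw":1}]' 80
python3 -m jog '[{"delta_pos":[0,0,-1],"spin":0,"claw":1},{"delta_pos":[0,0,-2],"spin":0,"claw":1}]' 80
```

```text
clock: 49.05
position: [0.6498, -0.2838, 0.0252]
tool_rot: [3.132, 0.041, 0.097]
force: [-0.6, -0.9, 0.1]
grip_width: 0.0005
clock: 49.25
position: [0.6498, -0.2837, 0.0231]
tool_rot: [3.132, 0.041, 0.097]
force: [0.4, -0.2, 0.1]
grip_width: -0.0001
clock: 49.45
position: [0.6498, -0.2838, 0.0212]
tool_rot: [3.132, 0.041, 0.097]
force: [-1.4, 0.2, 2.5]
grip_width: -0.0001
```

Contact with the cap at z ≈ 0.022 (force 2.5 N). Now the full 6 mm press.

```bash
python3 -m jog '[{"delta_pos":[0,0,-1],"spin":0,"claw":1},{"delta_pos":[0,0,-2],"spin":0,"claw":1},{"delta_pos":[0,0,-3],"spin":0,"claw":1}]' 80
python3 -m jog '[{"delta_pos":[0,0,-1],"spin":0,"claw":1},{"delta_pos":[0,0,-2],"spin":0,"claw":1},{"delta_pos":[0,0,-2],"spin":0,"claw":1}]' 80
python3 -m jog '[{"delta_pos":[0,0,-1],"spin":0,"claw":1},{"delta_pos":[0,0,-1.5],"spin":0,"claw":1},{"delta_pos":[0,0,-1.5],"spin":0,"claw":1}]' 80
```

```text
clock: 49.75
position: [0.6499, -0.2838, 0.0182]
tool_rot: [3.132, 0.041, 0.097]
force: [-0.6, 1.4, 3.5]
grip_width: 0.0003
clock: 50.05
position: [0.6499, -0.2838, 0.0163]
tool_rot: [3.132, 0.041, 0.097]
force: [-2.7, 1.3, 5.9]
grip_width: 0.0001
clock: 50.35
position: [0.65, -0.2838, 0.0159]
tool_rot: [3.132, 0.041, 0.097]
force: [-6.2, 4.2, 20.4]
grip_width: -0.0
```

Bottomed out: the force jumped to 20 N at z = 0.016. Let go, back off, check.

```bash
python3 -m jog '[{"delta_pos":[0,0,3],"spin":0,"claw":1},{"delta_pos":[0,0,10],"spin":0,"claw":1},{"delta_pos":[0,0,40],"spin":0,"claw":1},{"delta_pos":[0,0,80],"spin":0,"claw":1},{"delta_pos":[-10,-20,120],"spin":0,"claw":1},{"delta_pos":[-40,-60,150],"spin":0,"claw":1},{"delta_pos":[-80,-100,150],"spin":0,"claw":1},{"delta_pos":[-120,-120,150],"spin":0,"claw":1}]' 80
python3 -c "
from h import *
im=eyes.grab_frame('top'); crop(im,'pics/a.png',110,380,120,260,2.8); a=cv2.imread('pics/a.png'); crop(eyes.grab_frame('scene'),'pics/b.png',140,310,130,384,1.1); b=cv2.imread('pics/b.png')
o=np.zeros((max(a.shape[0],b.shape[0]),a.shape[1]+b.shape[1],3),np.uint8)[:, :]
o[:a.shape[0],:a.shape[1]]=a; o[:b.shape[0],a.shape[1]:]=b; o=cv2.resize(o,None,fx=.83,fy=.83); cv2.imwrite('pics/f.png',o); print(o.shape)
s=bot.observe(); print(s['position'],s['force'])"
```

```text
clock: 51.15
position: [0.5361, -0.4019, 0.167]
tool_rot: [3.13, 0.039, 0.097]
force: [-0.6, -1.8, -0.9]
grip_width: 0.0002
(325, 783, 3)
[ 0.53032485 -0.40552732  0.16689013] [ 1.37231546 -0.11799954  0.00745187]
```

View pics/f.png

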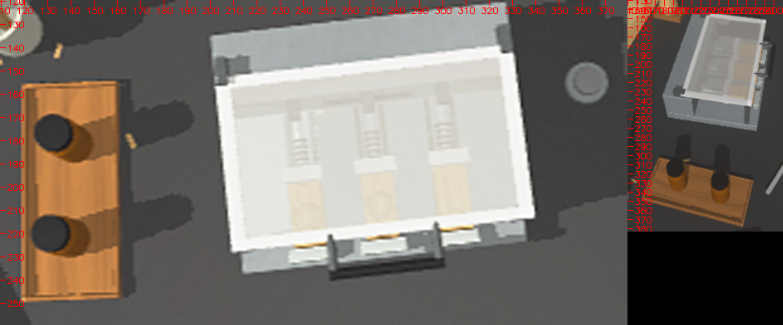

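The final picture shows both jars upright in the tray, the three blanks in their bays and the guard level. Handing in.

```bash
python3 -m jog '[{"delta_pos":[0,0,0],"spin":0,"claw":1},{"delta_pos":[0,0,0],"spin":0,"claw":1},{"delta_pos":[0,0,0],"spin":0,"claw":1}]'; python3 -c "
from workcell import bot; print(bot.job_done())"
```

```text
clock: 51.55
position: [0.531, -0.4049, 0.1668]
tool_rot: [3.129, 0.043, 0.089]
force: [0.9, 0.1, 0.1]
grip_width: 0.0002
the job is handed in; nothing more can be done
None
```

The job was done in the order asked and handed in at 51.6 s of the 210 s allowed; no verdict is reported.

- **Jars:** there were two, in bays 0 and 2. Both stand upright in the tray in the last pictures, and neither was tipped.
- **Blanks:** there were three, and each is clamped in its own bay. One was knocked about 3 cm aside during the run; I found its new place before gripping it. The pictures taken after release and before the guard came down show all three square against their stops.
- **Guard:** pushed down slowly by its handle. It was fully shut when the fingertips stopped at 0.123 m, against 0.124 m expected, with the force climbing to about 30 N. The last picture shows it level.
- **Start button:** pressed after that, from first contact at about 0.022 m to its end stop at 0.016 m (20 N), then released.

The jaw, guard and button readings were not available, so these checks rest on camera views, tool positions and forces. In bays 0 and 1 the force had eased but not reversed when I let go, so there the jaw pushed the blank the last fraction of a millimetre onto the stop.

Two measurements did not match. My first estimate of the button height was 15 mm too high in one case and about 7 mm too low in another, so I found the cap by touch. The tool also drifted about 2° out of vertical over the run, with no visible effect on the result.

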